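# Park the wagons and lock off the track power

## Robot

A 6-joint arm with a two-finger parallel gripper is mounted at the origin on the work surface. World frame = base frame: x ahead of the robot, y to its left, z up, the work surface at z = 0. Lengths are in m, angles in degrees, forces in N, time in s.
With the tool pointing down it reaches from about 0.35 to 0.975 m from the base axis. Payload 17.4 kg.
Tool frame: the origin (TCP) lies at the very end of the fingers, on their centre line; the grasp point (between the pads) lies 19 mm behind it (env.grasp_offset is the distance from the TCP to the grasp point, in m); z points along the fingers, x is the direction in which the jaws open and shut, and the axes are right-handed (so a half turn about z gives the same grasp; the last joint's range is limited). The gripper opens to 85 mm and grips with 20 to 120 N. Pads are 22 mm wide; open, the fingers measure 114 mm over their backs; the gripper's body (76 mm by 85 mm) begins 54 mm behind the grasp point. The pads swing forward as they close: fully open they stand 13 mm farther back than shut.
Start: joints at [-77.682, 6.646, 82.598, -0, 90.757, -2.166], TCP at [0.169, -0.654, 0.231] pointing down, gripper open.
Joint ranges: [-162.19, 162.19], [-47.58, 125.68], [4.15, 143.07], [-65.23, 245.23], [0.69, 171.88], [-170.13, 170.13]. Speed limits (degrees/s): [108.29, 108.29, 127.2, 180, 180, 180].

## Interface

Orientations are given as [roll, pitch, yaw] about the fixed x, y, z axes, in that order (R = Rz(yaw) Ry(pitch) Rx(roll)).
In Python, from workcell import telemetry, get_image, get_calibration, order, search_frame, cut_out, env gives the robot as it stands. The module is installed in compiled form; this text tells all that it offers.
- The arm moves only by the tool play_rows, never from a script. Its argument "motion" is a list of rows, each a list of 3 entries, a list of its own where there are three numbers: the opening in per cent of the stroke, from 0 (shut) to 100 (fully open), then the shift along the world's x, y, z in m, then the turn, a rotation vector about the world's x, y, z in rad. In form: [[jaw, [x, y, z], [rx, ry, rz]], ...]. A call has 1 to 5 rows; each row shifts and turns the commanded pose from where the row before left it; what a row does not reach is not made up. A row lasts 1/10 s, in which the tool goes at most 50 mm and 8.59 degrees, less where a joint would pass 70% of its speed; a pose out of reach is approached as far as the arm can. A call with a gripper value outside its range is refused whole. The fingers move at their own pace and stop on an object; "force" is the grip in N (left out, the last holds). Time passes only in rows, so rows that do not move let the fingers close. It gives the time, the measured TCP pose, the force and the opening at its end, in the units of the state.
- telemetry.state(): the state, without advancing time (a new reading comes with each control period).
- get_image(name): name is "side" or "top" or "wrist"; returns the picture (384x512x3 uint8, red, green, blue); there is no depth.
- get_calibration(name): a dict with "intrinsics" (3x3 intrinsics, pixels), "k1" (the pictures are not rectified: a ray, as slopes to the right and down, at radius r is drawn at 1 + k1 r^2 times it, then the intrinsics apply), "pose" (4x4, takes a point from camera to world coordinates); the wrist camera has in their place "hand_eye" (4x4, takes a point from camera to tool coordinates, whose origin is the TCP and whose axes are the tool frame's). Camera axes: x right, y down, z forward; pixel columns grow to the right and rows downward; lengths in m; the calibration is good to about 2 mm. A picture is of the moment at which its call begins: read the wrist's pose just before it. get_calibration takes no time and is no camera call.
- order.hand_in(): hands the job in, once; it reports no verdict.
Trained networks look in the newest picture that a camera, given by its name, has taken for a name from the list of things; names that differ only in an ending like _2 or _b are one class to them, and where a whole thing is asked for, a point or a joint stands for the part that bears it (a point fixed in the world has none). Each returns a list of dicts, best first, with "confidence" (0 to 1); they miss things now and then, are a little off and sometimes report something else, mostly with a low value. They report only what shows in the picture. A call takes as long as a camera call. They do not tell look-alikes from the thing itself.
- search_frame(query, camera): "location" ([x, y, z] in m, in the coordinates of the camera as it stood for that picture, good to about 4 mm: the middle of the surface that is visible of it).
- cut_out(query, camera): "mask" (384x512 bool, what is visible of it).
The state is a dict: "time": time; "joint_positions": joint angles; "qvel": joint speeds; "joint_efforts": joint torques, N m; "tool_pos": TCP position; "ee_rot": TCP orientation; "ft_force": force on the tool from outside, world axes, zero at the start; "torque": the same for the moment, N m; "finger_gap": opening from 0.0 (shut) to 1.0 (fully open).
Only numpy, scipy, OpenCV 4.12 (cv2) and the standard library are available. Lean on these libraries where they do the work, as an engineer would, in place of code of your own. Each camera call takes 0.05 s, during which the arm holds its last target. There are 200 camera calls.

## Task

Shut the model railway down for the night: park every wagon upright and squarely in the middle of its own lane, side by side, the blue tank wagons on the board with the blue lanes and the orange crate wagons on the board with the orange lanes. Only when all the wagons are parked, slide the yellow lock tab on the power controller fully aside, press the red button it was covering all the way down, and then slide the tab fully back over the button. All wagons must still be parked when you finish, and leave the mug, the paint jar and the screwdriver where they are.

Things in the scene. Friction and masses are not known exactly. Their poses are not given: they have to be found in the camera images.
- tank1: Blue tank wagon, may be absent (None). Black frame 112 x 48 mm, deck 24 mm above its origin (centre of the underside); x along its length, z up, either end may lead; about 0.2 kg; its wheels do not turn. Centred on it a lying blue cylinder 26 mm across, 88 mm long, axis 41 mm and top 54 mm above the origin: grip it across from above, fingertips clear of the deck.
- tank2: Blue tank wagon, may be absent (None). Black frame 112 x 48 mm, deck 24 mm above its origin (centre of the underside); x along its length, z up, either end may lead; about 0.2 kg; its wheels do not turn. Centred on it a lying blue cylinder 26 mm across, 88 mm long, axis 41 mm and top 54 mm above the origin: grip it across from above, fingertips clear of the deck.
- tank3: Blue tank wagon, may be absent (None). Black frame 112 x 48 mm, deck 24 mm above its origin (centre of the underside); x along its length, z up, either end may lead; about 0.2 kg; its wheels do not turn. Centred on it a lying blue cylinder 26 mm across, 88 mm long, axis 41 mm and top 54 mm above the origin: grip it across from above, fingertips clear of the deck.
- crate1: Orange crate wagon, may be absent (None). Black frame 112 x 48 mm, deck 24 mm above its origin (centre of the underside); x along its length, z up, either end may lead; about 0.2 kg; its wheels do not turn. Centred on it a fixed orange crate 80 mm long, 26 mm wide, from 24 to 54 mm above the origin: grip it across from above, fingertips clear of the deck.
- crate2: Orange crate wagon, may be absent (None). Black frame 112 x 48 mm, deck 24 mm above its origin (centre of the underside); x along its length, z up, either end may lead; about 0.2 kg; its wheels do not turn. Centred on it a fixed orange crate 80 mm long, 26 mm wide, from 24 to 54 mm above the origin: grip it across from above, fingertips clear of the deck.
- crate3: Orange crate wagon, may be absent (None). Black frame 112 x 48 mm, deck 24 mm above its origin (centre of the underside); x along its length, z up, either end may lead; about 0.2 kg; its wheels do not turn. Centred on it a fixed orange crate 80 mm long, 26 mm wide, from 24 to 54 mm above the origin: grip it across from above, fingertips clear of the deck.
- blue_tray: Fixed flat grey parking board, 136 mm (x) by 186 mm (y), 5 mm thick, no rim, with three blue lanes side by side, each 120 mm long (along x) and 52 mm wide, 58 mm between lane centres; it may be either of the two boards from left to right. Origin: centre of the underside.
- blue_tray_lane1 (a point): Centre of the blue lane at +y, on the board's top face (5 mm above the table); x along the lane.
- blue_tray_lane2 (a point): Centre of the blue lane in the middle, on the board's top face (5 mm above the table); x along the lane.
- blue_tray_lane3 (a point): Centre of the blue lane at -y, on the board's top face (5 mm above the table); x along the lane.
- orange_tray: Fixed flat grey parking board, 136 mm (x) by 186 mm (y), 5 mm thick, no rim, with three orange lanes side by side, each 120 mm long (along x) and 52 mm wide, 58 mm between lane centres; it may be either of the two boards from left to right. Origin: centre of the underside.
- orange_tray_lane1 (a point): Centre of the orange lane at +y, on the board's top face (5 mm above the table); x along the lane.
- orange_tray_lane2 (a point): Centre of the orange lane in the middle, on the board's top face (5 mm above the table); x along the lane.
- orange_tray_lane3 (a point): Centre of the orange lane at -y, on the board's top face (5 mm above the table); x along the lane.
- controller: Track power controller, a grey box fixed to the table, 150 mm (x) by 90 mm (y), 50 mm high; origin: centre of the underside. On top, two dark guide rails along x (their inner faces 52 mm apart, tops 70 mm above the table), with the red button and the yellow lock tab between them.
- lock_tab (a joint): Yellow lock tab sliding along the controller's x, in m: 0 = home, covering the red button; 0.056 = end stop, fully aside (towards the controller's +x, away from the robot). Stays where it is left; about 1.5 N moves it. Its plate is 44 mm (x) by 50 mm (y), 65 to 69 mm above the table, with an upright fin on its middle.
- tab_fin (a point): Middle of the top edge of the tab's yellow fin, 99 mm above the table; moves with the tab; axes as the controller's. The fin is 10 mm thick (x), 36 mm wide (y), 30 mm tall: push it or pinch it from above.
- power_button (a joint): Red round push button, 30 mm across, travel in m: 0 = up, 0.008 = fully down; a spring returns it; it takes about 5 N.
- button_top (a point): Centre of the red button's top face, 62 mm above the table when up, under the lock tab's plate when that is home; 38 mm from the controller's centre towards its -x.
- mug: White mug, 80 mm across, 90 mm tall, a bystander; origin: centre of its foot.
- paint_jar: Green paint jar, 56 mm across, 70 mm tall, a bystander; origin: centre of its foot.
- screwdriver: Screwdriver lying on the table, a bystander; origin under its middle, x along its length.
There are look-alikes about, which are no part of the job. Leave any purple or turquoise look-alike of the tank3 alone.

How it is judged:
By the outcome, as a careful person would: the job done as asked, in the order asked, and still so for the second after the job is handed in, with the robot touching nothing.
Of tank1, tank2, tank3, crate1, crate2, crate3 only 4 to 6 are there at a start; the rules pass over those that are not, and their reading is None.
At some moment in a run one of tank1, tank2, tank3, crate1, crate2, crate3 may be knocked a few centimetres aside while the robot is not near it.
It also fails if it takes over 210 s, if anything falls off the work surface, if the arm or the gripper's body presses on something with over 40 N, if the wrist force passes 120 N, or if a joint passes its speed limit or range.

## Working session

There is one attempt and no reset: what is moved stays moved. The work goes in short steps, Python scripts to look and compute and a tool call to move; the robot and the scene stay as the last step left them, time stands still between calls to the robot, and variables do not carry over. Pictures are saved under pics/ and viewed, about 12 in all and at most 16, crops included, and the job is handed in when it is done.

Besides the shell and the picture viewer there is one more tool, called after "Request:" by a JSON object that holds its "op" and its "data". play_rows: Moves the arm, as the interface text tells. Its arguments: {"type":"object","properties":{"motion":{"type":"array","items":{"type":"array"}},"force":{"type":"number"}},"required":["motion"]}

```bash
mkdir -p pics; cat > h.py <<'E'
import numpy as np, cv2
from scipy.spatial.transform import Rotation as R
from workcell import telemetry, get_image, get_calibration, order, search_frame, cut_out, env
def tool():
    s=telemetry.state(); T=np.eye(4); T[:3,3]=s["tool_pos"]; T[:3,:3]=R.from_euler('xyz',s["ee_rot"],degrees=True).as_matrix(); return T
def campose(name):
    c=get_calibration(name)
    return c, (np.array(c["pose"]) if "pose" in c else tool()@np.array(c["hand_eye"]))
def topx(c,P,pts):
    p=(np.linalg.inv(P)@np.c_[pts,np.ones(len(pts))].T)[:3]; xy=p[:2]/p[2]; xy=xy*(1+c["k1"]*(xy**2).sum(0))
    K=np.array(c["intrinsics"]); return (K@np.vstack([xy,np.ones(xy.shape[1])]))[:2].T
def toworld(c,P,px,z):
    K=np.array(c["intrinsics"]); d=cv2.undistortPoints(np.array(px,float).reshape(-1,1,2),K,np.array([c["k1"],0,0,0.])).reshape(-1,2)
    r=(P[:3,:3]@np.c_[d,np.ones(len(d))].T).T; t=(z-P[2,3])/r[:,2]; return P[:3,3]+r*t[:,None]
def save(name,im): cv2.imwrite('pics/'+name,cv2.cvtColor(im,cv2.COLOR_RGB2BGR))
def find(q,cam,P,minc=0.2):
    return [(np.round((P@np.r_[d["location"],1])[:3],3).tolist(),round(d["confidence"],2)) for d in search_frame(q,cam) if d["confidence"]>minc]
E
python3 - <<'E'
from h import *
print(telemetry.state()); 
for n in ("top","side"):
    c,P=campose(n); im=get_image(n); save(n+"0.png",im); print(n,np.round(P,3).tolist(),c["intrinsics"],c["k1"])
    for q in ("tank1","crate1","blue_tray","orange_tray","controller","lock_tab","mug","paint_jar","screwdriver"): print(q,find(q,n,P))
print(get_calibration("wrist"))
E
```

```text
{'time': 0.0, 'joint_positions': array([-7.76801341e+01,  6.67339546e+00,  8.26374923e+01, -1.59860248e-03,
        9.07547927e+01, -2.16494531e+00]), 'qvel': array([ 0.04193824,  0.04525939, -0.02750043, -0.02456502, -0.02226338,
       -0.00968039]), 'joint_efforts': array([-1.95534019e-03, -7.31980133e+01, -6.32494211e+01, -1.92043344e-04,
        6.48014451e-03, -1.05689443e-05]), 'tool_pos': array([ 0.16878472, -0.65335583,  0.23055182]), 'ee_rot': array([-1.79999116e+02,  6.56939799e-02, -7.55152084e+01]), 'ft_force': array([0.20941226, 0.14811891, 1.02549057]), 'torque': array([ 0.03094983,  0.03705226, -0.00242812]), 'finger_gap': 1.0006299859940835}
top [[-0.029, -0.996, 0.084, 0.401], [-1.0, 0.03, 0.01, 0.017], [-0.013, -0.083, -0.996, 1.625], [0.0, 0.0, 0.0, 1.0]] [[470.99159392   0.         255.48426194]
 [  0.         470.99159392 199.0986145 ]
 [  0.           0.           1.        ]] -0.02289578902935384
tank1 [([0.443, 0.017, 0.022], 0.96), ([0.463, -0.48, 0.022], 0.96), ([0.442, -0.152, 0.023], 0.91), ([0.255, -0.215, 0.021], 0.91), ([0.415, -0.322, 0.026], 0.85), (
[... 1355 characters left out ...]
[0.563, 0.526, 0.054], 0.59)]
paint_jar [([0.751, -0.153, 0.044], 0.52)]
screwdriver [([0.742, 0.115, 0.014], 0.64), ([0.414, -0.3, 0.021], 0.26)]
{'intrinsics': array([[265.98885673,   0.        , 256.32421394],
       [  0.        , 265.98885673, 192.7513349 ],
       [  0.        ,   0.        ,   1.        ]]), 'k1': -0.0005447486442079167, 'hand_eye': array([[ 9.99999567e-01, -6.90281111e-06, -9.30988459e-04,
         1.24800218e-04],
       [ 2.77175895e-04,  9.56836212e-01,  2.90627572e-01,
        -7.43335464e-02],
       [ 8.88797324e-04, -2.90627704e-01,  9.56835800e-01,
        -1.41867348e-01],
       [ 0.00000000e+00,  0.00000000e+00,  0.00000000e+00,
         1.00000000e+00]])}
```

View pics/top0.png

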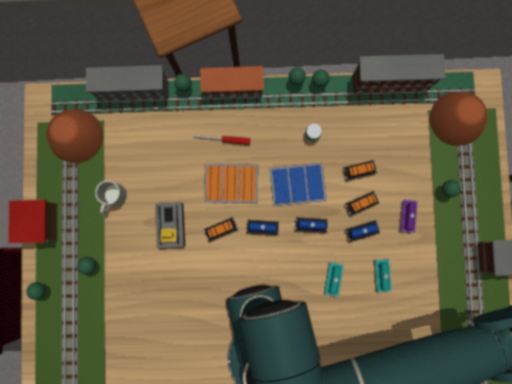

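View pics/side0.png

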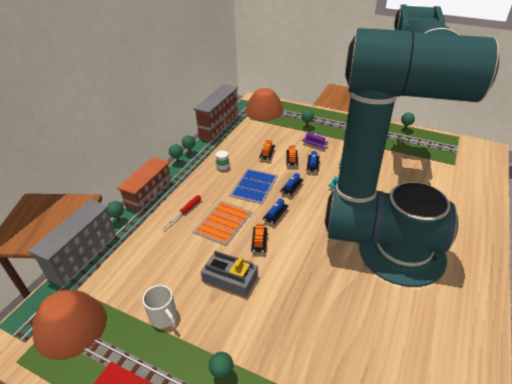

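```bash
cat >> h.py <<'E'
def comps(im,col,amin=40):
    h,s,v=cv2.split(cv2.cvtColor(im,cv2.COLOR_RGB2HSV))
    m={'blue':(h>104)&(h<124)&(s>120)&(v>50),'orange':(h>5)&(h<20)&(s>195)&(v>110),'yellow':(h>22)&(h<33)&(s>170)&(v>110)}[col].astype(np.uint8)
    m=cv2.morphologyEx(m,cv2.MORPH_CLOSE,np.ones((3,3)))
    cs=cv2.findContours(m,cv2.RETR_EXTERNAL,cv2.CHAIN_APPROX_NONE)[0]
    return [cv2.convexHull(k) for k in cs if cv2.contourArea(k)>amin]
def mom(h):
    m=cv2.moments(np.asarray(h,np.float32).reshape(-1,1,2)); return np.array([m['m10'],m['m01']])/m['m00'], .5*np.arctan2(2*m['mu11'],m['mu20']-m['mu02']), m['m00']
def model(kind):
    if kind=='orange': return np.array([[x,y,z] for x in(-.04,.04) for y in(-.013,.013) for z in(.024,.054)])
    if kind=='blue': return np.array([[x,.013*np.cos(t),.041+.013*np.sin(t)] for x in(-.044,.044) for t in np.linspace(0,6.28,25)])
    if kind=='tray': return np.array([[x,y,.005] for x in(-.06,.06) for y in(-.084,.084)])
    if kind=='lane': return np.array([[x,y,.005] for x in(-.06,.06) for y in(-.026,.026)])
def fit(c,P,hull,kind,z0=0.):
    """pose (x,y,yaw deg, area ratio) whose projected hull has the moments of the seen hull"""
    M=model(kind); zc=M[:,2].mean()+z0; cm,am,Am=mom(hull); u=np.array([np.cos(am),np.sin(am)])*20
    a,b,g=toworld(c,P,[cm-u,cm+u,cm],zc); yaw=np.arctan2(*(b-a)[1::-1]); p=g[:2]+0
    if kind=='tray': yaw+=np.pi/2
    for _ in range(8):
        W=M@R.from_euler('z',yaw).as_matrix().T+[*p,z0]
        h=cv2.convexHull(topx(c,P,W).astype(np.float32)); cp,ap,Ap=mom(h)
        q=toworld(c,P,[cm,cp],zc); p+=(q[0]-q[1])[:2]
        v=np.array([np.cos(ap),np.sin(ap)])*20; e=toworld(c,P,[cm-v,cm+v],zc); f=toworld(c,P,[cm-u,cm+u],zc)
        d=np.arctan2(*(f[1]-f[0])[1::-1])-np.arctan2(*(e[1]-e[0])[1::-1]); yaw+=(d+np.pi/2)%np.pi-np.pi/2
    return round(p[0],4),round(p[1],4),round((np.degrees(yaw)+90)%180-90,1),round(Am/Ap,2)
E
python3 - <<'E'
from h import *
c,P=campose("top"); im=get_image("top")
for col in('blue','orange','yellow'):
    for h in comps(im,col,20):
        ce,_,A=mom(h); k=col if col!='yellow' else 'orange'
        print(col,ce.round(0),A, fit(c,P,h,k), toworld(c,P,[ce],.07).round(3).tolist() if col=='yellow' else '', fit(c,P,h,'tray') if A>800 else fit(c,P,h,'lane') if A>400 else '')
save('topcrop.png',cv2.resize(im[150:310,150:440],None,fx=2.7,fy=2.7,interpolation=cv2.INTER_CUBIC))
E
```

```text
blue [364. 230.] 216.0 (np.float64(0.4176), np.float64(-0.3258), np.float64(-76.1), 1.01)  
blue [262. 227.] 213.5 (np.float64(0.4403), np.float64(0.0137), np.float64(84.9), 1.04)  
blue [312. 224.] 215.0 (np.float64(0.443), np.float64(-0.1521), np.float64(84.7), 1.03)  
blue [298. 184.] 1573.0 (np.float64(0.5809), np.float64(-0.1094), np.float64(-85.0), 7.74)  (np.float64(0.5853), np.float64(-0.1126), np.float64(5.5), 0.94)
orange [220. 229.] 158.5 (np.float64(0.4369), np.float64(0.1552), np.float64(-69.0), 0.79)  
orange [362. 203.] 144.5 (np.float64(0.5102), np.float64(-0.3259), np.float64(-66.3), 0.71)  
orange [247. 182.] 236.0 (np.float64(0.5927), np.float64(0.0596), np.float64(-7.4), 1.2)  
orange [232. 183.] 176.5 (np.float64(0.5922), np.float64(0.1115), np.float64(-2.2), 0.88)  
orange [214. 183.] 230.0 (np.float64(0.5932), np.float64(0.1718), np.float64(4.9), 1.12)  
orange [361. 169.] 136.5 (np.float64(0.6246), np.float64(-0.325), np.float64(-78.1), 0.64)  
yellow [168. 235.] 149.0 (np.float64(0.4208), np.float64(0.3317), np.float64(-88.9), 0.74) [[0.421, 0.326, 0.07]]
```

View pics/topcrop.png

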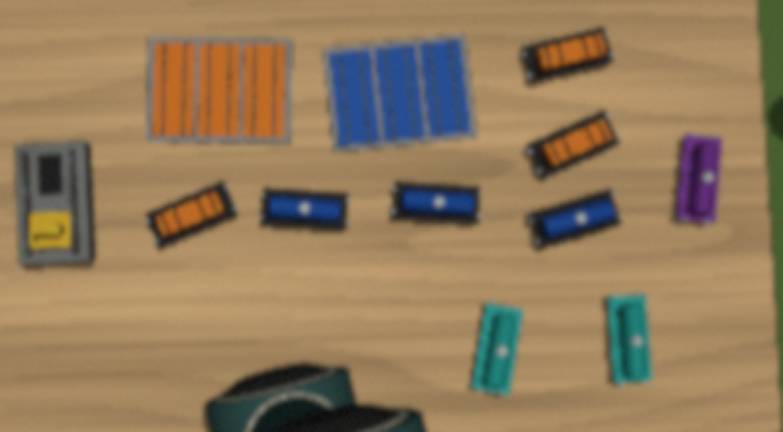

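Request:
{"op": "play_rows", "data": {"motion": [[100,[0.0235,0.038,0.0085],[0,0,0.11]],[100,[0.0235,0.038,0.0085],[0,0,0.11]],[100,[0.0235,0.038,0.0085],[0,0,0.11]],[100,[0.0235,0.038,0.0085],[0,0,0.11]],[100,[0.0235,0.038,0.0085],[0,0,0.11]]]}}

```text
time: 1.55
tool_pos: [0.2869, -0.4619, 0.2742]
ee_rot: [180.0, -0.0, -43.8]
ft_force: [0.7, -0.3, -0.3]
finger_gap: 1.003
```

Request:
{"op": "play_rows", "data": {"motion": [[100,[0.0235,0.038,0.0085],[0,0,0.11]],[100,[0.0235,0.038,0.0085],[0,0,0.11]],[100,[0.0235,0.038,0.0085],[0,0,0.11]],[100,[0.0235,0.038,0.0085],[0,0,0.11]],[100,[0.0235,0.038,0.0085],[0,0,0.11]]]}}

```text
time: 2.05
tool_pos: [0.4043, -0.2718, 0.3169]
ee_rot: [180.0, -0.0, -12.2]
ft_force: [1.2, -1.4, 0.3]
finger_gap: 0.998
```

Request:
{"op": "play_rows", "data": {"motion": [[100,[0.0235,0.038,0.0085],[0,0,0.11]],[100,[0.0235,0.038,0.0085],[0,0,0.11]],[100,[0,0,0],[0,0,0]],[100,[0,0,0],[0,0,0]]]}}

```text
time: 2.45
tool_pos: [0.4511, -0.1969, 0.3334]
ee_rot: [180.0, -0.0, 0.2]
ft_force: [0.2, -0.4, -0.5]
finger_gap: 1.0
```

```bash
cat > look.py <<'E'
import sys
from h import *
def look(cam,name=None):
    c,P=campose(cam); im=get_image(cam)
    if name: save(name,im)
    s=telemetry.state(); print(cam,'t',round(s['time'],2),'tcp',np.round(s['tool_pos'],4),np.round(s['ee_rot'],1))
    for col in('blue','orange'):
        for h in comps(im,col,60):
            ce,_,A=mom(h); f=fit(c,P,h,col)
            kind=col
            if f[3]>2.2: kind='lane'; f=fit(c,P,h,'lane')
            if f[3]>2.2: kind='tray'; f=fit(c,P,h,'tray')
            print(col,kind,ce.round(0),[float(x) for x in f], [float(x) for x in fit(c,P,h,col,.005)][:2] if kind==col else '')
if __name__=='__main__': look(*sys.argv[1:])
E
python3 look.py wrist w1.png
```

```text
wrist t 2.5 tcp [ 0.4507 -0.1977  0.3332] [1.8e+02 0.0e+00 1.0e-01]
blue blue [237. 230.] [0.4182, -0.3255, -75.3, 0.95] [0.4186, -0.3232]
blue blue [336. 141.] [0.5785, -0.1678, 5.1, 2.06] [0.577, -0.1673]
blue blue [252. 132.] [0.4437, -0.1536, 84.9, 1.0] [0.4438, -0.1533]
blue blue [337. 107.] [0.5745, -0.1145, 4.5, 2.08] [0.5731, -0.1146]
blue blue [337.  69.] [0.5705, -0.0611, 4.5, 2.08] [0.5691, -0.0618]
blue blue [248.  23.] [0.439, -0.0048, 84.0, 0.65] [0.4392, -0.0063]
orange orange [290. 232.] [0.5119, -0.328, -67.7, 0.9] [0.5112, -0.3257]
orange orange [355. 226.] [0.6262, -0.3175, -71.6, 0.62] [0.6242, -0.3153]
orange orange [356.   2.] [0.5903, 0.0247, -4.3, 0.17] [0.5886, 0.023]
```

View pics/w1.png

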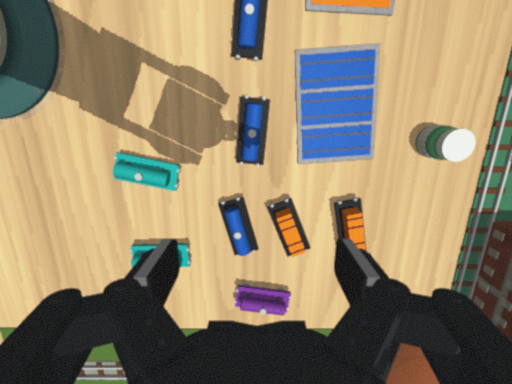

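```bash
sed -i 's/2\.2: kind=.lane/1.6: kind="lane"/' look.py; python3 - <<'E'
from h import *
im=cv2.cvtColor(cv2.imread('pics/w1.png'),cv2.COLOR_BGR2RGB); c,P=campose('wrist')
for h in comps(im,'blue',60):
    f=fit(c,P,h,'lane')
    if f[3]>.7: print([float(x) for x in f])
E
```

```text
[0.5896, -0.1729, 4.1, 0.95]
[0.5855, -0.1151, 3.6, 0.95]
[0.5812, -0.0573, 3.7, 0.96]
```

Request:
{"op": "play_rows", "data": {"force": 40, "motion": [[100,[-0.0035,0.022,-0.045],[0,0,-0.045]],[100,[-0.0035,0.022,-0.045],[0,0,-0.045]],[100,[0,0,-0.045],[0,0,0]],[100,[0,0,-0.045],[0,0,0]],[100,[0,0,-0.03],[0,0,0]]]}}

```text
time: 3.0
tool_pos: [0.4421, -0.1545, 0.1203]
ee_rot: [-180.0, 0.1, -5.2]
ft_force: [0.2, 0.7, 0.6]
finger_gap: 1.002
```

Request:
{"op": "play_rows", "data": {"motion": [[100,[0,0,-0.03],[0,0,0]],[100,[0,0,-0.03],[0,0,0]],[100,[0,0,-0.02],[0,0,0]],[100,[0,0,-0.01],[0,0,0]],[100,[0,0,0],[0,0,0]]]}}

```text
time: 3.5
tool_pos: [0.4429, -0.1543, 0.0326]
ee_rot: [-180.0, 0.1, -5.2]
ft_force: [-0.2, -0.3, 0.2]
finger_gap: 0.999
```

Request:
{"op": "play_rows", "data": {"force": 40, "motion": [[100,[0.0008,0.0007,-0.004],[0,0,0]],[0,[0,0,0],[0,0,0]],[0,[0,0,0],[0,0,0]],[0,[0,0,0],[0,0,0]],[0,[0,0,0],[0,0,0]]]}}

```text
time: 4.0
tool_pos: [0.4448, -0.1531, 0.03]
ee_rot: [180.0, -0.0, -5.0]
ft_force: [-1.1, -0.1, -0.0]
finger_gap: 0.329
```

Request:
{"op": "play_rows", "data": {"motion": [[0,[0,0,0],[0,0,0]],[0,[0,0,0],[0,0,0]],[0,[0,0,0.01],[0,0,0]],[0,[0,0,0.03],[0,0,0]],[0,[0,0,0.04],[0,0,0]]]}}

```text
time: 4.5
tool_pos: [0.4437, -0.1526, 0.1096]
ee_rot: [-179.9, 0.2, -5.0]
ft_force: [1.3, -1.2, -2.4]
finger_gap: 0.29
```

Request:
{"op": "play_rows", "data": {"motion": [[0,[0.0142,0.0038,0],[0,0,-0.141]],[0,[0.0142,0.0038,0],[0,0,-0.141]],[0,[0.0142,0.0038,0],[0,0,-0.141]],[0,[0.0142,0.0038,0],[0,0,-0.141]],[0,[0.0142,0.0038,0],[0,0,-0.141]]]}}

```text
time: 5.0
tool_pos: [0.5162, -0.1338, 0.1101]
ee_rot: [-180.0, -0.0, -45.8]
ft_force: [0.2, -0.2, -1.4]
finger_gap: 0.286
```

Request:
{"op": "play_rows", "data": {"motion": [[0,[0.0142,0.0038,0],[0,0,-0.141]],[0,[0.0142,0.0038,0],[0,0,-0.141]],[0,[0.0142,0.0038,0],[0,0,-0.141]],[0,[0.0142,0.0038,0],[0,0,-0.141]],[0,[0.0142,0.0038,0],[0,0,-0.141]]]}}

```text
time: 5.5
tool_pos: [0.5872, -0.1148, 0.1101]
ee_rot: [180.0, 0.0, -86.2]
ft_force: [-0.6, -0.8, -2.2]
finger_gap: 0.286
```

Request:
{"op": "play_rows", "data": {"motion": [[0,[0,0,-0.03],[0,0,0]],[0,[0,0,-0.025],[0,0,0]],[0,[0,0,-0.01],[0,0,0]],[0,[0,0,0],[0,0,0]],[0,[0,0,0],[0,0,0]]]}}

```text
time: 6.0
tool_pos: [0.5871, -0.1152, 0.046]
ee_rot: [-179.9, -0.0, -85.8]
ft_force: [-0.2, -0.1, -0.8]
finger_gap: 0.29
```

Request:
{"op": "play_rows", "data": {"motion": [[0,[-0.0016,0,-0.006],[0,0,0]],[0,[0,0,-0.004],[0,0,0]],[0,[0,0,0],[0,0,0]],[50,[0,0,0],[0,0,0]],[50,[0,0,0],[0,0,0]]]}}

```text
time: 6.5
tool_pos: [0.5851, -0.1151, 0.0349]
ee_rot: [-180.0, -0.0, -85.8]
ft_force: [-0.6, -0.4, 0.3]
finger_gap: 0.502
```

Request:
{"op": "play_rows", "data": {"motion": [[50,[0,0,0],[0,0,0]],[50,[0,0,0.01],[0,0,0]],[50,[0,0,0.03],[0,0,0]],[50,[0,0,0.04],[0,0,0]],[100,[-0.0145,0.013,0.04],[0,0,0.141]]]}}

```text
time: 7.0
tool_pos: [0.5708, -0.1027, 0.1565]
ee_rot: [180.0, -0.0, -77.8]
ft_force: [1.1, 0.8, 1.2]
finger_gap: 0.657
```

Request:
{"op": "play_rows", "data": {"motion": [[100,[-0.0145,0.013,0.04],[0,0,0.141]],[100,[-0.0145,0.013,0],[0,0,0.141]],[100,[-0.0145,0.013,0],[0,0,0.141]],[100,[-0.0145,0.013,0],[0,0,0.141]],[100,[-0.0145,0.013,0],[0,0,0.141]]]}}

```text
time: 7.5
tool_pos: [0.4974, -0.0366, 0.1956]
ee_rot: [-180.0, -0.0, -37.0]
ft_force: [-0.4, 0.4, 0.7]
finger_gap: 1.001
```

Request:
{"op": "play_rows", "data": {"motion": [[100,[-0.0145,0.013,0],[0,0,0.141]],[100,[-0.0145,0.013,0],[0,0,0.141]],[100,[-0.0145,0.013,0],[0,0,0.141]],[100,[-0.0145,0.013,0],[0,0,0.141]],[100,[0,0,0],[0,0,0]]]}}

```text
time: 8.0
tool_pos: [0.4391, 0.0159, 0.1957]
ee_rot: [-180.0, -0.1, -4.7]
ft_force: [0.3, 0.3, 0.4]
finger_gap: 0.998
```

```bash
python3 look.py wrist w2.png; python3 look.py top
```

```text
File "look.py", line 11
    if f[3]>1.6: kind="lane"'; f=fit(c,P,h,'lane')
                                                ^
SyntaxError: unterminated string literal (detected at line 11)
  File "look.py", line 11
    if f[3]>1.6: kind="lane"'; f=fit(c,P,h,'lane')
                                                ^
SyntaxError: unterminated string literal (detected at line 11)
```

```bash
sed -i "s/\"lane\"'/\"lane\"/" look.py; python3 look.py wrist w2.png; python3 look.py top
```

```text
wrist t 8.05 tcp [0.4398 0.0153 0.1957] [-1.8e+02 -1.0e-01 -5.0e+00]
blue blue [337. 296.] [0.5327, -0.1508, -70.1, 0.31] [0.5313, -0.1468]
blue blue [400. 270.] [0.6125, -0.118, -26.5, 0.55] [0.6097, -0.1145]
blue blue [330. 257.] [0.5231, -0.093, 86.9, 0.16] [0.5218, -0.0899]
blue blue [383. 240.] [0.5871, -0.0736, 4.4, 0.25] [0.5847, -0.0709]
blue lane [366. 216.] [0.5815, -0.0567, 4.5, 0.98] 
blue blue [258. 181.] [0.441, 0.0131, 84.3, 0.96] [0.4411, 0.0143]
orange orange [398. 374.] [0.6224, -0.2974, -79.2, 0.21] [0.6194, -0.291]
orange orange [379. 145.] [0.5769, 0.0447, -2.7, 0.28] [0.5746, 0.0454]
orange orange [380. 128.] [0.5767, 0.0627, -2.6, 0.74] [0.5745, 0.0631]
orange orange [382. 111.] [0.5781, 0.0801, -3.2, 0.32] [0.5758, 0.0802]
orange orange [384.  95.] [0.5789, 0.0954, -3.7, 0.33] [0.5766, 0.0953]
orange orange [260.  80.] [0.4508, 0.1195, 21.0, 0.08] [0.4507, 0.119]
orange orange [385.  76.] [0.5792, 0.1136, -4.2, 0.72] [0.5769, 0.1131]
orange orange [254.  67.] [0.4458, 0.1327, 21.7, 0.14] [0.4457, 0.1319]
orange orange [387.  57.] [0.5802, 0.1312, -4.8, 0.29] [
[... 485 characters left out ...]
8e+02 -1.0e-01 -5.1e+00]
blue blue [364. 230.] [0.4177, -0.3254, -76.0, 1.01] [0.4177, -0.3243]
blue lane [281. 186.] [0.5802, -0.055, 3.5, 0.88] 
blue blue [299. 183.] [0.5849, -0.1137, 4.0, 1.07] [0.5843, -0.1133]
blue lane [314. 182.] [0.5898, -0.1704, 3.4, 0.87] 
orange orange [219. 229.] [0.4351, 0.1603, -67.8, 0.7] [0.435, 0.1599]
orange orange [363. 203.] [0.5101, -0.3263, -67.3, 0.71] [0.5097, -0.3252]
orange orange [246. 183.] [0.5881, 0.0636, -2.3, 0.82] [0.5875, 0.0635]
orange orange [231. 183.] [0.5908, 0.1168, -8.2, 1.38] [0.5902, 0.1164]
orange orange [214. 183.] [0.594, 0.1727, 5.7, 1.2] [0.5934, 0.1723]
orange orange [361. 169.] [0.6246, -0.3251, -78.2, 0.64] [0.6239, -0.324]
```

View pics/w2.png

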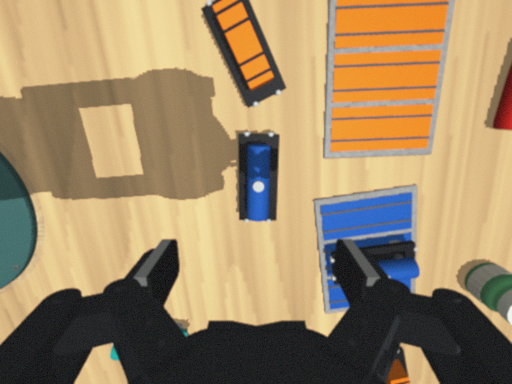

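Request:
{"op": "play_rows", "data": {"motion": [[100,[0.001,-0.002,-0.04],[0,0,-0.01]],[100,[0,0,-0.045],[0,0,0]],[100,[0,0,-0.04],[0,0,0]],[100,[0,0,-0.025],[0,0,0]],[100,[0,0,-0.012],[0,0,0]]]}}

```text
time: 8.6
tool_pos: [0.4404, 0.0125, 0.0304]
ee_rot: [180.0, 0.2, -5.8]
ft_force: [0.2, 0.6, 1.4]
finger_gap: 1.003
```

Request:
{"op": "play_rows", "data": {"motion": [[100,[0,0,-0.005],[0,0,0]],[0,[0,0,0],[0,0,0]],[0,[0,0,0],[0,0,0]],[0,[0,0,0],[0,0,0]],[0,[0,0,0],[0,0,0]]]}}

```text
time: 9.1
tool_pos: [0.4415, 0.013, 0.0285]
ee_rot: [-180.0, -0.1, -5.6]
ft_force: [-0.1, 0.2, -0.2]
finger_gap: 0.331
```

Request:
{"op": "play_rows", "data": {"motion": [[0,[0,0,0],[0,0,0]],[0,[0,0,0],[0,0,0]],[0,[0,0,0.01],[0,0,0]],[0,[0,0,0.03],[0,0,0]],[0,[0,0,0.04],[0,0,0]]]}}

```text
time: 9.6
tool_pos: [0.4399, 0.013, 0.1077]
ee_rot: [180.0, 0.2, -5.6]
ft_force: [0.7, -0.0, -2.6]
finger_gap: 0.287
```

Request:
{"op": "play_rows", "data": {"motion": [[0,[0.014,-0.007,0],[0,0,-0.14]],[0,[0.014,-0.007,0],[0,0,-0.14]],[0,[0.014,-0.007,0],[0,0,-0.14]],[0,[0.014,-0.007,0],[0,0,-0.14]],[0,[0.014,-0.007,0],[0,0,-0.14]]]}}

```text
time: 10.1
tool_pos: [0.5115, -0.0223, 0.1083]
ee_rot: [-180.0, -0.0, -46.1]
ft_force: [0.1, -0.4, -2.3]
finger_gap: 0.287
```

Request:
{"op": "play_rows", "data": {"motion": [[0,[0.014,-0.007,0],[0,0,-0.14]],[0,[0.014,-0.007,0],[0,0,-0.14]],[0,[0.014,-0.007,0],[0,0,-0.14]],[0,[0.014,-0.007,0],[0,0,-0.14]],[0,[0.014,-0.007,0],[0,0,-0.14]]]}}

```text
time: 10.6
tool_pos: [0.5815, -0.0573, 0.1082]
ee_rot: [180.0, 0.0, -86.2]
ft_force: [0.4, -0.9, -2.2]
finger_gap: 0.287
```

Request:
{"op": "play_rows", "data": {"motion": [[0,[0,0,-0.03],[0,0,0]],[0,[0,0,-0.025],[0,0,0]],[0,[0,0,-0.01],[0,0,0]],[0,[0,0,0],[0,0,0]],[0,[0,0,0],[0,0,0]]]}}

```text
time: 11.1
tool_pos: [0.5815, -0.0571, 0.044]
ee_rot: [-179.9, -0.0, -85.8]
ft_force: [-0.0, 0.2, -2.3]
finger_gap: 0.293
```

Request:
{"op": "play_rows", "data": {"motion": [[0,[0,0,-0.006],[0,0,0]],[0,[0,0,-0.004],[0,0,0]],[0,[0,0,0],[0,0,0]],[50,[0,0,0],[0,0,0]],[50,[0,0,0],[0,0,0]]]}}

```text
time: 11.6
tool_pos: [0.5812, -0.0572, 0.033]
ee_rot: [-180.0, -0.0, -85.8]
ft_force: [0.3, -0.6, 0.3]
finger_gap: 0.503
```

Request:
{"op": "play_rows", "data": {"motion": [[50,[0,0,0],[0,0,0]],[50,[0,0,0.01],[0,0,0]],[50,[0,0,0.03],[0,0,0]],[50,[0,0,0.04],[0,0,0]],[100,[0,0,0.045],[0,0,0]]]}}

```text
time: 12.1
tool_pos: [0.5805, -0.057, 0.1591]
ee_rot: [179.9, 0.0, -85.8]
ft_force: [-0.0, -0.1, 0.0]
finger_gap: 0.654
```

Request:
{"op": "play_rows", "data": {"motion": [[100,[-0.0136,-0.0223,0.04],[0,0,0.146]],[100,[-0.0136,-0.0223,0],[0,0,0.146]],[100,[-0.0136,-0.0223,0],[0,0,0.146]],[100,[-0.0136,-0.0223,0],[0,0,0.146]],[100,[-0.0136,-0.0223,0],[0,0,0.146]]]}}

```text
time: 12.6
tool_pos: [0.5123, -0.1694, 0.1986]
ee_rot: [-180.0, -0.0, -43.7]
ft_force: [-0.1, -0.9, -0.7]
finger_gap: 1.0
```

Request:
{"op": "play_rows", "data": {"motion": [[100,[-0.0136,-0.0223,0],[0,0,0.146]],[100,[-0.0136,-0.0223,0],[0,0,0.146]],[100,[-0.0136,-0.0223,0],[0,0,0.146]],[100,[-0.0136,-0.0223,0],[0,0,0.146]],[100,[-0.0136,-0.0223,0],[0,0,0.146]]]}}

```text
time: 13.1
tool_pos: [0.4443, -0.2809, 0.1986]
ee_rot: [180.0, -0.0, -1.8]
ft_force: [0.1, -0.4, -0.4]
finger_gap: 0.997
```

Request:
{"op": "play_rows", "data": {"motion": [[100,[-0.0136,-0.0223,0],[0,0,0.146]],[100,[-0.0136,-0.0223,0],[0,0,0.146]],[100,[0,0,0],[0,0,0]],[100,[0,0,0],[0,0,0]]]}}

```text
time: 13.5
tool_pos: [0.4177, -0.3248, 0.1983]
ee_rot: [180.0, -0.0, 14.4]
ft_force: [-0.4, 0.6, 0.1]
finger_gap: 0.998
```

```bash
sed -i "s/def comps(im,col,amin=40)/def comps(im,col,amin=40,k=3)/; s/np.ones((3,3))/np.ones((k,k))/" h.py; sed -i "s/comps(im,col,60)/comps(im,col,60,7 if cam=='wrist' else 3)/" look.py; python3 look.py wrist w3.png; python3 look.py top
```

```text
wrist t 13.55 tcp [ 0.4179 -0.3244  0.1982] [180.   -0.   14.4]
blue blue [257. 179.] [0.4185, -0.3258, -75.2, 0.96] [0.4182, -0.3246]
blue blue [474.  16.] [0.5823, -0.114, 6.7, 0.78] [0.5792, -0.1164]
blue lane [433.  64.] [0.5849, -0.1533, -19.3, 1.63] 
orange orange [422. 220.] [0.6261, -0.3265, -78.0, 0.86] [0.6223, -0.3253]
orange orange [333. 200.] [0.5127, -0.3277, -67.8, 0.87] [0.5108, -0.3265]
top t 13.6 tcp [ 0.4181 -0.3242  0.1981] [180.   -0.   14.4]
blue blue [281. 184.] [0.5809, -0.0555, 2.6, 1.06] [0.5803, -0.0552]
blue blue [299. 183.] [0.5849, -0.1136, 4.0, 1.08] [0.5843, -0.1132]
blue lane [314. 182.] [0.5893, -0.1703, 3.8, 0.86] 
orange orange [220. 229.] [0.437, 0.1557, -67.8, 0.75] [0.4369, 0.1552]
orange orange [362. 203.] [0.5098, -0.3256, -67.8, 0.7] [0.5095, -0.3245]
orange orange [246. 184.] [0.5876, 0.0638, -2.4, 0.83] [0.587, 0.0637]
orange orange [232. 182.] [0.5932, 0.1122, -2.8, 0.81] [0.5926, 0.1119]
orange orange [214. 183.] [0.5926, 0.172, 4.9, 1.06] [0.592, 0.1715]
orange orange [361. 169.] [0.6246, -0.3256, -78.3, 0.66] [0.6239, -0.3245]
```

Request:
{"op": "play_rows", "data": {"motion": [[100,[0.0005,-0.0014,-0.04],[0,0,0.007]],[100,[0,0,-0.045],[0,0,0]],[100,[0,0,-0.04],[0,0,0]],[100,[0,0,-0.027],[0,0,0]],[100,[0,0,-0.013],[0,0,0]]]}}

```text
time: 14.1
tool_pos: [0.4179, -0.3246, 0.0303]
ee_rot: [-179.9, 0.1, 14.9]
ft_force: [0.0, 0.1, 1.0]
finger_gap: 1.003
```

Request:
{"op": "play_rows", "data": {"motion": [[100,[0,0,-0.005],[0,0,0]],[0,[0,0,0],[0,0,0]],[0,[0,0,0],[0,0,0]],[0,[0,0,0],[0,0,0]],[0,[0,0,0],[0,0,0]]]}}

```text
time: 14.6
tool_pos: [0.4187, -0.3263, 0.0286]
ee_rot: [179.9, -0.0, 14.9]
ft_force: [-0.0, 0.5, 0.2]
finger_gap: 0.33
```

Request:
{"op": "play_rows", "data": {"motion": [[0,[0,0,0],[0,0,0]],[0,[0,0,0],[0,0,0]],[0,[0,0,0.01],[0,0,0]],[0,[0,0,0.03],[0,0,0]],[0,[0,0,0.04],[0,0,0]]]}}

```text
time: 15.1
tool_pos: [0.4175, -0.3254, 0.1077]
ee_rot: [-179.9, 0.1, 14.9]
ft_force: [-0.0, -0.3, -1.1]
finger_gap: 0.289
```

Request:
{"op": "play_rows", "data": {"motion": [[0,[0.01426,0.01274,0],[0,0,-0.1463]],[0,[0.01426,0.01274,0],[0,0,-0.1463]],[0,[0.01426,0.01274,0],[0,0,-0.1463]],[0,[0.01426,0.01274,0],[0,0,-0.1463]]]}}

```text
time: 15.5
tool_pos: [0.4759, -0.2746, 0.1085]
ee_rot: [180.0, -0.0, -18.9]
ft_force: [-0.1, -0.1, -0.8]
finger_gap: 0.287
```

Request:
{"op": "play_rows", "data": {"motion": [[0,[0.01426,0.01274,0],[0,0,-0.1463]],[0,[0.01426,0.01274,0],[0,0,-0.1463]],[0,[0.01426,0.01274,0],[0,0,-0.1463]],[0,[0.01426,0.01274,0],[0,0,-0.1463]]]}}

```text
time: 15.9
tool_pos: [0.533, -0.2236, 0.1085]
ee_rot: [-180.0, -0.0, -52.5]
ft_force: [-0.6, -0.3, -1.8]
finger_gap: 0.29
```

Request:
{"op": "play_rows", "data": {"motion": [[0,[0.01426,0.01274,0],[0,0,-0.1463]],[0,[0.01426,0.01274,0],[0,0,-0.1463]],[0,[0.01426,0.01274,0],[0,0,-0.1463]],[0,[0.01426,0.01274,0],[0,0,-0.1463]],[0,[0,0,0],[0,0,0]]]}}

```text
time: 16.4
tool_pos: [0.5906, -0.1719, 0.1083]
ee_rot: [-180.0, 0.0, -85.8]
ft_force: [0.5, -1.0, -1.0]
finger_gap: 0.289
```

Request:
{"op": "play_rows", "data": {"motion": [[0,[0,0,-0.03],[0,0,0]],[0,[0,0,-0.025],[0,0,0]],[0,[0,0,-0.01],[0,0,0]],[0,[0,0,0],[0,0,0]],[0,[0,0,0],[0,0,0]]]}}

```text
time: 16.9
tool_pos: [0.5898, -0.1735, 0.044]
ee_rot: [-179.9, -0.0, -85.6]
ft_force: [0.2, 0.2, -1.2]
finger_gap: 0.289
```

Request:
{"op": "play_rows", "data": {"motion": [[0,[0,0,-0.006],[0,0,0]],[0,[0,0,-0.004],[0,0,0]],[0,[0,0,0],[0,0,0]],[50,[0,0,0],[0,0,0]],[50,[0,0,0],[0,0,0]]]}}

```text
time: 17.4
tool_pos: [0.5896, -0.1732, 0.0328]
ee_rot: [-180.0, -0.0, -85.6]
ft_force: [0.1, 0.3, -0.9]
finger_gap: 0.498
```

Request:
{"op": "play_rows", "data": {"motion": [[50,[0,0,0],[0,0,0]],[50,[0,0,0.01],[0,0,0]],[50,[0,0,0.03],[0,0,0]],[50,[0,0,0.04],[0,0,0]],[100,[0,0,0.045],[0,0,0]]]}}

```text
time: 17.9
tool_pos: [0.5889, -0.173, 0.159]
ee_rot: [179.9, 0.0, -85.6]
ft_force: [0.9, -0.5, 0.2]
finger_gap: 0.651
```

Request:
{"op": "play_rows", "data": {"motion": [[100,[-0.006,-0.0119,0.04],[0,0,0.1449]],[100,[-0.006,-0.0119,0],[0,0,0.1449]],[100,[-0.006,-0.0119,0],[0,0,0.1449]],[100,[-0.006,-0.0119,0],[0,0,0.1449]],[100,[-0.006,-0.0119,0],[0,0,0.1449]]]}}

```text
time: 18.4
tool_pos: [0.5591, -0.2331, 0.1986]
ee_rot: [-180.0, -0.0, -43.8]
ft_force: [-0.9, -0.0, -1.2]
finger_gap: 1.003
```

Request:
{"op": "play_rows", "data": {"motion": [[100,[-0.006,-0.0119,0],[0,0,0.1449]],[100,[-0.006,-0.0119,0],[0,0,0.1449]],[100,[-0.006,-0.0119,0],[0,0,0.1449]],[100,[-0.006,-0.0119,0],[0,0,0.1449]],[100,[-0.006,-0.0119,0],[0,0,0.1449]]]}}

```text
time: 18.9
tool_pos: [0.5291, -0.2927, 0.1985]
ee_rot: [180.0, -0.0, -2.3]
ft_force: [-0.4, -0.3, 0.5]
finger_gap: 1.0
```

Request:
{"op": "play_rows", "data": {"motion": [[100,[-0.006,-0.0119,0],[0,0,0.1449]],[100,[-0.006,-0.0119,0],[0,0,0.1449]],[100,[-0.006,-0.0119,0],[0,0,0.1449]],[100,[0,0,0],[0,0,0]],[100,[0,0,0],[0,0,0]]]}}

```text
time: 19.4
tool_pos: [0.5115, -0.3278, 0.1982]
ee_rot: [180.0, -0.0, 22.0]
ft_force: [-0.2, -0.2, -0.6]
finger_gap: 0.996
```

```bash
python3 look.py wrist w4.png; python3 look.py top
```

```text
wrist t 19.45 tcp [ 0.5116 -0.3275  0.1981] [180.   -0.   22.1]
blue blue [420.  13.] [0.5966, -0.1144, 13.6, 0.69] [0.5946, -0.1169]
blue lane [373.  61.] [0.5887, -0.158, -6.0, 1.52] 
orange orange [345. 211.] [0.6256, -0.3249, -79.3, 0.81] [0.6232, -0.3239]
orange orange [257. 180.] [0.5127, -0.3292, -67.8, 0.93] [0.5122, -0.328]
top t 19.5 tcp [ 0.5117 -0.3274  0.198 ] [180.   -0.   22.1]
blue blue [281. 184.] [0.581, -0.0555, 2.7, 1.06] [0.5804, -0.0553]
blue blue [299. 183.] [0.5849, -0.1138, 3.8, 1.08] [0.5843, -0.1133]
blue blue [316. 181.] [0.5897, -0.1724, 3.9, 1.07] [0.5891, -0.1718]
orange orange [220. 229.] [0.4363, 0.1562, -67.2, 0.74] [0.4362, 0.1558]
orange orange [246. 183.] [0.5884, 0.0638, -2.1, 0.83] [0.5878, 0.0636]
orange orange [232. 182.] [0.5929, 0.1119, -2.7, 0.84] [0.5923, 0.1116]
orange orange [213. 181.] [0.5991, 0.1759, 0.9, 0.77] [0.5985, 0.1754]
orange orange [360. 169.] [0.6243, -0.3242, -78.0, 0.64] [0.6236, -0.3232]
```

```bash
python3 - <<'E'
from h import *
im=cv2.cvtColor(cv2.imread('pics/w2.png'),cv2.COLOR_BGR2RGB); c=get_calibration('wrist')
T=np.eye(4); T[:3,3]=[.4400,.0152,.1957]; T[:3,:3]=R.from_euler('xyz',[180,0,-5.05],degrees=True).as_matrix(); P=T@np.array(c["hand_eye"])
for col in('blue','orange'):
    for h in comps(im,col,900,5):
        f=fit(c,P,h,'lane'); print(col,mom(h)[0].round(0),[float(x) for x in f], cv2.boundingRect(h))
E
```

```text
blue [362. 242.] [0.5766, -0.0989, 62.6, 2.45] (321, 193, 91, 116)
blue [258. 181.] [0.4409, 0.0001, 84.0, 0.47] (246, 143, 25, 78)
orange [381. 127.] [0.5955, 0.0573, -3.2, 0.91] (332, 105, 100, 45)
orange [385.  76.] [0.5983, 0.1151, -3.2, 0.92] (334, 51, 106, 50)
orange [389.  22.] [0.5999, 0.1692, -5.1, 0.79] (336, 0, 110, 47)
orange [243.  42.] [0.4397, 0.161, -67.4, 0.45] (213, 0, 60, 90)
```

Request:
{"op": "play_rows", "data": {"motion": [[100,[0.001,-0.0015,-0.04],[0,0,0.002]],[100,[0,0,-0.045],[0,0,0]],[100,[0,0,-0.04],[0,0,0]],[100,[0,0,-0.027],[0,0,0]],[100,[0,0,-0.012],[0,0,0]]]}}

```text
time: 20.0
tool_pos: [0.5117, -0.3281, 0.0309]
ee_rot: [-179.8, 0.1, 22.3]
ft_force: [0.1, -0.0, -0.2]
finger_gap: 0.996
```

Request:
{"op": "play_rows", "data": {"motion": [[100,[0,0,-0.005],[0,0,0]],[0,[0,0,0],[0,0,0]],[0,[0,0,0],[0,0,0]],[0,[0,0,0],[0,0,0]],[0,[0,0,0],[0,0,0]]]}}

```text
time: 20.5
tool_pos: [0.5128, -0.3296, 0.0297]
ee_rot: [179.9, -0.0, 22.4]
ft_force: [-0.3, 0.3, 0.4]
finger_gap: 0.33
```

Request:
{"op": "play_rows", "data": {"motion": [[0,[0,0,0],[0,0,0]],[0,[0,0,0],[0,0,0]],[0,[0,0,0.01],[0,0,0]],[0,[0,0,0.035],[0,0,0]],[0,[0,0,0.045],[0,0,0]]]}}

```text
time: 21.0
tool_pos: [0.5114, -0.3287, 0.1182]
ee_rot: [-179.8, 0.1, 22.4]
ft_force: [0.6, -0.6, -1.8]
finger_gap: 0.299
```

Request:
{"op": "play_rows", "data": {"motion": [[0,[0.0064,0.0297,0],[0,0,0.0867]],[0,[0.0064,0.0297,0],[0,0,0.0867]],[0,[0.0064,0.0297,0],[0,0,0.0867]],[0,[0.0064,0.0297,0],[0,0,0.0867]],[0,[0.0064,0.0297,0],[0,0,0.0867]]]}}

```text
time: 21.5
tool_pos: [0.5444, -0.1797, 0.1192]
ee_rot: [180.0, 0.0, 47.4]
ft_force: [0.8, -0.3, -2.6]
finger_gap: 0.299
```

Request:
{"op": "play_rows", "data": {"motion": [[0,[0.0064,0.0297,0],[0,0,0.0867]],[0,[0.0064,0.0297,0],[0,0,0.0867]],[0,[0.0064,0.0297,0],[0,0,0.0867]],[0,[0.0064,0.0297,0],[0,0,0.0867]],[0,[0.0064,0.0297,0],[0,0,0.0867]]]}}

```text
time: 22.0
tool_pos: [0.5765, -0.0311, 0.1192]
ee_rot: [180.0, 0.0, 72.3]
ft_force: [-0.1, -0.4, -1.9]
finger_gap: 0.3
```

Request:
{"op": "play_rows", "data": {"motion": [[0,[0.0064,0.0297,0],[0,0,0.0867]],[0,[0.0064,0.0297,0],[0,0,0.0867]],[0,[0.0064,0.0297,0],[0,0,0.0867]],[0,[0,0,0],[0,0,0]],[0,[0,0,0],[0,0,0]]]}}

```text
time: 22.5
tool_pos: [0.5955, 0.0571, 0.1189]
ee_rot: [-180.0, 0.0, 87.0]
ft_force: [-0.0, -0.2, -2.1]
finger_gap: 0.291
```

Request:
{"op": "play_rows", "data": {"motion": [[0,[0,0,-0.035],[0,0,0]],[0,[0,0,-0.03],[0,0,0]],[0,[0,0,-0.01],[0,0,0]],[0,[0,0,0],[0,0,0]],[0,[0,0,0],[0,0,0]]]}}

```text
time: 23.0
tool_pos: [0.5963, 0.0563, 0.0452]
ee_rot: [179.9, -0.0, 86.9]
ft_force: [0.1, -0.5, -0.6]
finger_gap: 0.298
```

Request:
{"op": "play_rows", "data": {"motion": [[0,[-0.0005,0.0006,-0.006],[0,0,0]],[0,[0,0,-0.004],[0,0,0]],[0,[0,0,0],[0,0,0]],[50,[0,0,0],[0,0,0]],[50,[0,0,0],[0,0,0]]]}}

```text
time: 23.5
tool_pos: [0.5953, 0.0574, 0.034]
ee_rot: [180.0, -0.0, 87.0]
ft_force: [0.3, 0.0, 0.5]
finger_gap: 0.498
```

Request:
{"op": "play_rows", "data": {"motion": [[50,[0,0,0],[0,0,0]],[50,[0,0,0.01],[0,0,0]],[50,[0,0,0.03],[0,0,0]],[50,[0,0,0.04],[0,0,0]],[100,[0,0,0.045],[0,0,0]]]}}

```text
time: 24.0
tool_pos: [0.5946, 0.0573, 0.16]
ee_rot: [-179.9, 0.0, 87.0]
ft_force: [0.7, 1.1, -0.8]
finger_gap: 0.654
```

Request:
{"op": "play_rows", "data": {"motion": [[100,[-0.0176,0.011,0.04],[0,0,-0.125]],[100,[-0.0176,0.011,0],[0,0,-0.125]],[100,[-0.0176,0.011,0],[0,0,-0.125]],[100,[-0.0176,0.011,0],[0,0,-0.125]],[100,[-0.0176,0.011,0],[0,0,-0.125]]]}}

```text
time: 24.5
tool_pos: [0.5064, 0.1127, 0.1996]
ee_rot: [180.0, -0.0, 50.9]
ft_force: [0.6, -0.1, 0.1]
finger_gap: 0.999
```

Request:
{"op": "play_rows", "data": {"motion": [[100,[-0.0176,0.011,0],[0,0,-0.125]],[100,[-0.0176,0.011,0],[0,0,-0.125]],[100,[-0.0176,0.011,0],[0,0,-0.125]],[100,[-0.0176,0.011,0],[0,0,-0.125]],[100,[0,0,0],[0,0,0]]]}}

```text
time: 25.0
tool_pos: [0.4354, 0.1572, 0.1998]
ee_rot: [-180.0, -0.1, 22.4]
ft_force: [0.6, -0.9, 0.1]
finger_gap: 1.001
```

```bash
python3 look.py wrist w5.png; python3 look.py top
```

```text
wrist t 25.05 tcp [0.4363 0.1568 0.1997] [ 1.80e+02 -1.00e-01  2.26e+01]
blue blue [290. 323.] [0.5558, -0.0149, 9.5, 0.73] [0.5533, -0.0109]
orange orange [328. 289.] [0.582, 0.0542, -20.9, 0.54] [0.5791, 0.057]
orange tray [355. 228.] [0.5923, 0.1307, -25.6, 0.78] 
orange orange [258. 181.] [0.4386, 0.1544, -68.6, 0.94] [0.4381, 0.1556]
top t 25.1 tcp [0.4368 0.1565 0.1995] [ 1.80e+02 -1.00e-01  2.27e+01]
blue blue [281. 184.] [0.581, -0.0555, 2.7, 1.06] [0.5804, -0.0553]
blue blue [299. 183.] [0.5851, -0.1137, 4.0, 1.07] [0.5845, -0.1133]
blue blue [316. 181.] [0.5899, -0.1724, 4.0, 1.06] [0.5893, -0.1718]
orange orange [247. 183.] [0.5887, 0.0606, -2.5, 0.6] [0.5881, 0.0605]
orange orange [230. 184.] [0.5875, 0.1171, -8.7, 1.18] [0.5869, 0.1167]
orange orange [214. 183.] [0.5941, 0.1721, 4.2, 1.14] [0.5935, 0.1716]
orange orange [360. 169.] [0.6247, -0.3236, -78.1, 0.64] [0.624, -0.3225]
```

View pics/w5.png

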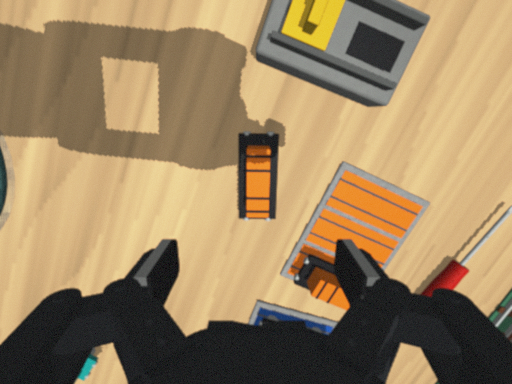

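```bash
python3 - <<'E'
from h import *
im=cv2.cvtColor(cv2.imread('pics/w5.png'),cv2.COLOR_BGR2RGB); c,P=campose('wrist')
for k in (3,5):
  for h in comps(im,'orange',300,k):
    f=fit(c,P,h,'lane'); print(k,mom(h)[0].round(0),[float(x) for x in f], cv2.boundingRect(h))
print(toworld(c,P,[[344,162],[429,204],[282,273]],.005).round(4).tolist())
cen=np.array([.5983,.1151]); Rz=R.from_euler('z',-3,degrees=True).as_matrix()[:2,:2]
print((cen+np.array([[-.068,.093],[.068,.093],[-.068,-.093]])@Rz.T).round(4).tolist())
E
```

```text
3 [329. 289.] [0.6075, 0.0324, -26.3, 0.35] (312, 269, 38, 41)
3 [351. 240.] [0.5982, 0.117, -3.7, 0.38] (312, 219, 79, 43)
3 [358. 228.] [0.5988, 0.137, -3.9, 0.16] (322, 210, 75, 37)
3 [365. 217.] [0.6, 0.1549, -3.7, 0.16] (328, 199, 76, 38)
3 [373. 205.] [0.6004, 0.175, -3.7, 0.39] (333, 181, 82, 48)
3 [381. 192.] [0.601, 0.1949, -3.6, 0.17] (343, 172, 78, 40)
3 [257. 184.] [0.4462, 0.1386, -65.5, 0.15] (246, 172, 24, 25)
5 [328. 289.] [0.6061, 0.0327, -24.6, 0.37] (310, 269, 40, 41)
5 [351. 239.] [0.597, 0.1187, -0.6, 0.87] (308, 210, 89, 57)
5 [373. 204.] [0.6003, 0.1756, -2.1, 0.91] (328, 172, 93, 65)
5 [258. 181.] [0.4451, 0.1421, -68.2, 0.45] (246, 147, 25, 71)
[[0.5356, 0.2118, 0.005], [0.6677, 0.2054, 0.005], [0.5295, 0.0327, 0.005]]
[[0.5353, 0.2115], [0.6711, 0.2044], [0.5255, 0.0258]]
```

Request:
{"op": "play_rows", "data": {"motion": [[100,[0.0017,-0.0014,-0.04],[0,0,-0.014]],[100,[0,0,-0.045],[0,0,0]],[100,[0,0,-0.04],[0,0,0]],[100,[0,0,-0.027],[0,0,0]],[100,[0,0,-0.014],[0,0,0]]]}}

```text
time: 25.6
tool_pos: [0.4379, 0.1542, 0.0304]
ee_rot: [-180.0, 0.2, 21.8]
ft_force: [0.1, -0.4, -0.0]
finger_gap: 1.001
```

Request:
{"op": "play_rows", "data": {"motion": [[100,[0,0,-0.005],[0,0,0]],[0,[0,0,0],[0,0,0]],[0,[0,0,0],[0,0,0]],[0,[0,0,0],[0,0,0]],[0,[0,0,0],[0,0,0]]]}}

```text
time: 26.1
tool_pos: [0.4389, 0.1551, 0.0286]
ee_rot: [180.0, -0.1, 21.7]
ft_force: [-0.4, 0.1, -0.6]
finger_gap: 0.328
```

Request:
{"op": "play_rows", "data": {"motion": [[0,[0,0,0],[0,0,0]],[0,[0,0,0],[0,0,0]],[0,[0,0,0.01],[0,0,0]],[0,[0,0,0.035],[0,0,0]],[0,[0,0,0.045],[0,0,0]]]}}

```text
time: 26.6
tool_pos: [0.4373, 0.1546, 0.1176]
ee_rot: [-180.0, 0.2, 21.7]
ft_force: [1.3, 0.7, -2.8]
finger_gap: 0.299
```

Request:
{"op": "play_rows", "data": {"motion": [[0,[0.0181,0.0021,0],[0,0,0.1259]],[0,[0.0181,0.0021,0],[0,0,0.1259]],[0,[0.0181,0.0021,0],[0,0,0.1259]],[0,[0.0181,0.0021,0],[0,0,0.1259]],[0,[0.0181,0.0021,0],[0,0,0.1259]]]}}

```text
time: 27.1
tool_pos: [0.5295, 0.1655, 0.1181]
ee_rot: [-180.0, 0.0, 58.1]
ft_force: [-0.6, -0.2, -1.9]
finger_gap: 0.296
```

Request:
{"op": "play_rows", "data": {"motion": [[0,[0.0181,0.0021,0],[0,0,0.1259]],[0,[0.0181,0.0021,0],[0,0,0.1259]],[0,[0.0181,0.0021,0],[0,0,0.1259]],[0,[0.0181,0.0021,0],[0,0,0.1259]],[0,[0,0,0],[0,0,0]]]}}

```text
time: 27.6
tool_pos: [0.6026, 0.1739, 0.1177]
ee_rot: [-180.0, 0.0, 86.9]
ft_force: [0.3, 0.0, -3.3]
finger_gap: 0.297
```

Request:
{"op": "play_rows", "data": {"motion": [[0,[0,0,-0.035],[0,0,0]],[0,[0,0,-0.03],[0,0,0]],[0,[0,0,-0.01],[0,0,0]],[0,[0,0,0],[0,0,0]],[0,[0,0,0],[0,0,0]]]}}

```text
time: 28.1
tool_pos: [0.6018, 0.174, 0.0443]
ee_rot: [179.9, -0.0, 86.6]
ft_force: [0.1, 0.2, -0.8]
finger_gap: 0.298
```

Request:
{"op": "play_rows", "data": {"motion": [[0,[-0.0008,0,-0.006],[0,0,0]],[0,[0,0,-0.004],[0,0,0]],[0,[0,0,0],[0,0,0]],[50,[0,0,0],[0,0,0]],[50,[0,0,0],[0,0,0]]]}}

```text
time: 28.6
tool_pos: [0.6007, 0.1739, 0.0329]
ee_rot: [180.0, -0.0, 86.6]
ft_force: [0.4, 0.2, -0.0]
finger_gap: 0.501
```

Request:
{"op": "play_rows", "data": {"motion": [[50,[0,0,0],[0,0,0]],[50,[0,0,0.01],[0,0,0]],[50,[0,0,0.03],[0,0,0]],[50,[0,0,0.04],[0,0,0]],[100,[0,0,0.045],[0,0,0]]]}}

```text
time: 29.1
tool_pos: [0.6, 0.1737, 0.159]
ee_rot: [-179.9, 0.0, 86.6]
ft_force: [1.7, 1.4, 0.6]
finger_gap: 0.658
```

Request:
{"op": "play_rows", "data": {"motion": [[100,[0.0018,-0.0356,0.04],[0,0,-0.0934]],[100,[0.0018,-0.0356,0],[0,0,-0.0934]],[100,[0.0018,-0.0356,0],[0,0,-0.0934]],[100,[0.0018,-0.0356,0],[0,0,-0.0934]],[100,[0.0018,-0.0356,0],[0,0,-0.0934]]]}}

```text
time: 29.6
tool_pos: [0.6093, -0.0032, 0.1961]
ee_rot: [180.0, -0.0, 59.7]
ft_force: [-0.5, 0.2, 0.4]
finger_gap: 0.997
```

Request:
{"op": "play_rows", "data": {"motion": [[100,[0.0018,-0.0356,0],[0,0,-0.0934]],[100,[0.0018,-0.0356,0],[0,0,-0.0934]],[100,[0.0018,-0.0356,0],[0,0,-0.0934]],[100,[0.0018,-0.0356,0],[0,0,-0.0934]],[100,[0.0018,-0.0356,0],[0,0,-0.0934]]]}}

```text
time: 30.1
tool_pos: [0.6183, -0.1813, 0.196]
ee_rot: [180.0, -0.0, 32.9]
ft_force: [-0.4, 0.8, 0.7]
finger_gap: 0.997
```

Request:
{"op": "play_rows", "data": {"motion": [[100,[0.0018,-0.0356,0],[0,0,-0.0934]],[100,[0.0018,-0.0356,0],[0,0,-0.0934]],[100,[0.0018,-0.0356,0],[0,0,-0.0934]],[100,[0.0018,-0.0356,0],[0,0,-0.0934]],[100,[0,0,0],[0,0,0]]]}}

```text
time: 30.6
tool_pos: [0.6251, -0.3258, 0.1952]
ee_rot: [180.0, 0.0, 11.4]
ft_force: [0.5, 0.3, -1.2]
finger_gap: 1.001
```

```bash
python3 look.py wrist w6.png; python3 look.py top t6.png
```

```text
wrist t 30.65 tcp [ 0.6253 -0.324   0.1953] [-180.     0.    11.6]
blue blue [258.  55.] [0.6018, -0.1995, 6.0, 0.27] [0.602, -0.2004]
blue blue [260.  20.] [0.5979, -0.169, 7.1, 1.4] [0.5982, -0.1704]
orange orange [257. 180.] [0.6265, -0.3269, -77.8, 0.95] [0.6262, -0.3256]
top t 30.7 tcp [ 0.6255 -0.3228  0.1953] [-180.     0.    11.7]
blue blue [281. 184.] [0.5809, -0.0555, 2.6, 1.05] [0.5803, -0.0552]
blue blue [299. 183.] [0.585, -0.1136, 3.7, 1.08] [0.5844, -0.1131]
blue blue [316. 181.] [0.5894, -0.1723, 3.8, 1.11] [0.5888, -0.1717]
orange orange [247. 183.] [0.5884, 0.0607, -2.5, 0.6] [0.5878, 0.0606]
orange orange [213. 181.] [0.5993, 0.1764, -2.4, 0.69] [0.5987, 0.1759]
orange orange [231. 182.] [0.5933, 0.1158, -2.5, 0.53] [0.5927, 0.1155]
```

Request:
{"op": "play_rows", "data": {"motion": [[100,[0.001,-0.003,-0.04],[0,0,0.007]],[100,[0,0,-0.045],[0,0,0]],[100,[0,0,-0.04],[0,0,0]],[100,[0,0,-0.025],[0,0,0]],[100,[0,0,-0.011],[0,0,0]]]}}

```text
time: 31.2
tool_pos: [0.6259, -0.3235, 0.0316]
ee_rot: [-179.9, 0.1, 12.2]
ft_force: [-0.0, 1.1, -0.7]
finger_gap: 0.998
```

Request:
{"op": "play_rows", "data": {"motion": [[100,[0,0,-0.005],[0,0,0]],[0,[0,0,0],[0,0,0]],[0,[0,0,0],[0,0,0]],[0,[0,0,0],[0,0,0]],[0,[0,0,0],[0,0,0]]]}}

```text
time: 31.7
tool_pos: [0.627, -0.3254, 0.03]
ee_rot: [180.0, -0.1, 12.1]
ft_force: [-0.3, 0.6, -0.1]
finger_gap: 0.329
```

Request:
{"op": "play_rows", "data": {"motion": [[0,[0,0,0],[0,0,0]],[0,[0,0,0],[0,0,0]],[0,[0,0,0.01],[0,0,0]],[0,[0,0,0.035],[0,0,0]],[0,[0,0,0.045],[0,0,0]]]}}

```text
time: 32.2
tool_pos: [0.6256, -0.3246, 0.1181]
ee_rot: [-179.8, 0.2, 12.1]
ft_force: [0.3, -0.8, -2.7]
finger_gap: 0.299
```

Request:
{"op": "play_rows", "data": {"motion": [[0,[-0.0022,0.034,0],[0,0,0.1005]],[0,[-0.0022,0.034,0],[0,0,0.1005]],[0,[-0.0022,0.034,0],[0,0,0.1005]],[0,[-0.0022,0.034,0],[0,0,0.1005]],[0,[-0.0022,0.034,0],[0,0,0.1005]]]}}

```text
time: 32.7
tool_pos: [0.6152, -0.1539, 0.1194]
ee_rot: [-180.0, 0.0, 41.1]
ft_force: [0.3, 0.4, -1.9]
finger_gap: 0.296
```

Request:
{"op": "play_rows", "data": {"motion": [[0,[-0.0022,0.034,0],[0,0,0.1005]],[0,[-0.0022,0.034,0],[0,0,0.1005]],[0,[-0.0022,0.034,0],[0,0,0.1005]],[0,[-0.0022,0.034,0],[0,0,0.1005]],[0,[-0.0022,0.034,0],[0,0,0.1005]]]}}

```text
time: 33.2
tool_pos: [0.6043, 0.0161, 0.1195]
ee_rot: [180.0, -0.0, 69.9]
ft_force: [0.5, -0.3, -2.3]
finger_gap: 0.29
```

Request:
{"op": "play_rows", "data": {"motion": [[0,[-0.0022,0.034,0],[0,0,0.1005]],[0,[-0.0022,0.034,0],[0,0,0.1005]],[0,[-0.0022,0.034,0],[0,0,0.1005]],[0,[0,0,0],[0,0,0]],[0,[0,0,0],[0,0,0]]]}}

```text
time: 33.7
tool_pos: [0.5979, 0.1174, 0.1193]
ee_rot: [-180.0, 0.0, 87.0]
ft_force: [0.1, -0.6, -2.1]
finger_gap: 0.293
```

Request:
{"op": "play_rows", "data": {"motion": [[0,[0,0,-0.035],[0,0,0]],[0,[0,0,-0.03],[0,0,0]],[0,[0,0,-0.01],[0,0,0]],[0,[0,0,0],[0,0,0]],[0,[0,0,0],[0,0,0]]]}}

```text
time: 34.2
tool_pos: [0.5988, 0.1165, 0.0455]
ee_rot: [179.9, -0.0, 86.9]
ft_force: [0.2, 0.4, -2.5]
finger_gap: 0.294
```

Request:
{"op": "play_rows", "data": {"motion": [[0,[-0.0005,-0.0005,-0.006],[0,0,0]],[0,[0,0,-0.004],[0,0,0]],[0,[0,0,0],[0,0,0]],[50,[0,0,0],[0,0,0]],[50,[0,0,0],[0,0,0]]]}}

```text
time: 34.7
tool_pos: [0.5977, 0.1164, 0.0343]
ee_rot: [180.0, -0.0, 87.0]
ft_force: [0.3, -0.1, 1.0]
finger_gap: 0.501
```

Request:
{"op": "play_rows", "data": {"motion": [[50,[0,0,0],[0,0,0]],[50,[0,0,0.01],[0,0,0]],[50,[0,0,0.03],[0,0,0]],[50,[0,0,0.04],[0,0,0]],[50,[0,0,0.045],[0,0,0]]]}}

```text
time: 35.2
tool_pos: [0.597, 0.1162, 0.1604]
ee_rot: [-179.9, 0.0, 87.0]
ft_force: [0.3, 0.6, -0.3]
finger_gap: 0.501
```

Request:
{"op": "play_rows", "data": {"motion": [[50,[-0.0135,0.0031,0.017],[0,0,-0.138]],[50,[-0.0135,0.0031,0.017],[0,0,-0.138]],[50,[-0.0135,0.0031,0.017],[0,0,-0.138]],[50,[-0.0135,0.0031,0.017],[0,0,-0.138]],[50,[-0.0135,0.0031,0.017],[0,0,-0.138]]]}}

```text
time: 35.7
tool_pos: [0.5293, 0.1319, 0.2456]
ee_rot: [180.0, -0.0, 47.1]
ft_force: [-1.5, 0.6, -0.4]
finger_gap: 0.5
```

Request:
{"op": "play_rows", "data": {"motion": [[50,[-0.0135,0.0031,0.017],[0,0,-0.138]],[50,[-0.0135,0.0031,0.017],[0,0,-0.138]],[50,[-0.0135,0.0031,0.017],[0,0,-0.138]],[50,[-0.0135,0.0031,0.017],[0,0,-0.138]],[50,[-0.0135,0.0031,0.017],[0,0,-0.138]]]}}

```text
time: 36.2
tool_pos: [0.4617, 0.1473, 0.3306]
ee_rot: [-180.0, -0.1, 7.6]
ft_force: [0.4, 0.5, -0.5]
finger_gap: 0.501
```

Request:
{"op": "play_rows", "data": {"motion": [[50,[-0.0135,0.0031,0.017],[0,0,-0.138]],[50,[0,0,0],[0,0,0]],[50,[0,0,0],[0,0,0]],[50,[0,0,0],[0,0,0]]]}}

```text
time: 36.6
tool_pos: [0.4493, 0.1503, 0.3451]
ee_rot: [180.0, 0.1, 0.2]
ft_force: [-0.3, 1.3, 0.5]
finger_gap: 0.501
```

```bash
python3 look.py wrist w7.png; python3 look.py top t7.png
```

```text
wrist t 36.65 tcp [0.4493 0.1502 0.3449] [1.8e+02 1.0e-01 1.0e-01]
blue blue [340. 256.] [0.607, -0.0357, -58.5, 0.87] [0.6053, -0.0328]
orange orange [339. 210.] [0.5964, 0.0567, -2.4, 0.82] [0.5947, 0.0586]
orange orange [350. 144.] [0.6041, 0.1737, -3.3, 0.88] [0.6024, 0.1743]
orange lane [330. 174.] [0.587, 0.1127, -64.1, 2.0] 
top t 36.7 tcp [0.4493 0.1502 0.345 ] [1.8e+02 1.0e-01 1.0e-01]
blue lane [282. 186.] [0.5811, -0.0588, 4.9, 0.99] 
blue blue [316. 181.] [0.5897, -0.1724, 3.8, 1.07] [0.5891, -0.1718]
blue lane [302. 182.] [0.5904, -0.1297, 5.2, 0.71] 
orange orange [247. 183.] [0.5896, 0.0598, -3.0, 0.65] [0.589, 0.0597]
orange orange [213. 178.] [0.6089, 0.1771, -11.0, 0.51] [0.6082, 0.1766]
orange orange [230. 181.] [0.5991, 0.1184, -2.6, 0.65] [0.5985, 0.1181]
```

View pics/w7.png

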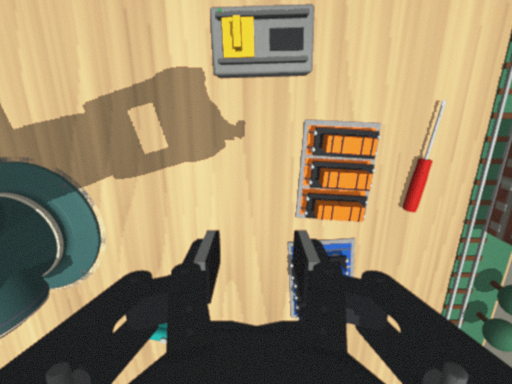

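```bash
python3 - <<'E'
import cv2
im=cv2.imread('pics/t7.png'); cv2.imwrite('pics/t7c.png',cv2.resize(im[140:260,150:360],None,fx=3.8,fy=3.8,interpolation=cv2.INTER_CUBIC))
E
```

```text
(no output)
```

View pics/t7c.png

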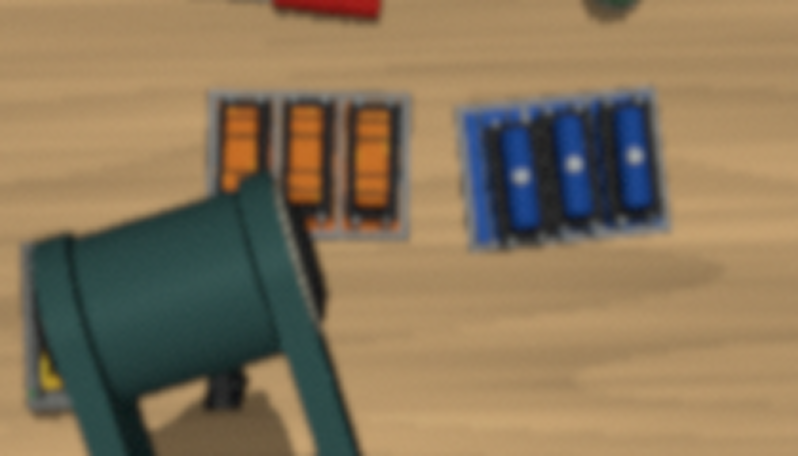

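Request:
{"op": "play_rows", "data": {"motion": [[50,[0,-0.036,-0.005],[0,0,0]],[50,[0,-0.036,-0.005],[0,0,0]],[50,[0,-0.036,-0.005],[0,0,0]],[50,[0,-0.036,-0.005],[0,0,0]],[50,[0,-0.036,-0.005],[0,0,0]]]}}

```text
time: 37.2
tool_pos: [0.4489, -0.0312, 0.3202]
ee_rot: [-180.0, 0.0, 0.1]
ft_force: [0.2, 1.0, -0.0]
finger_gap: 0.502
```

Request:
{"op": "play_rows", "data": {"motion": [[50,[0.01,-0.036,-0.005],[0,0,0]],[50,[0.02,-0.036,-0.005],[0,0,0]],[50,[0.02,-0.036,-0.005],[0,0,0]],[50,[0,0,0],[0,0,0]],[50,[0,0,0],[0,0,0]]]}}

```text
time: 37.7
tool_pos: [0.4991, -0.1383, 0.3048]
ee_rot: [-180.0, 0.1, -0.0]
ft_force: [0.5, 0.4, 0.2]
finger_gap: 0.503
```

Request:
{"op": "play_rows", "data": {"motion": [[50,[0,0,0],[0,0,0]],[50,[0,0,0],[0,0,0]]]}}

```text
time: 37.9
tool_pos: [0.4989, -0.1368, 0.3064]
ee_rot: [180.0, -0.0, 0.1]
ft_force: [-0.0, 0.3, 0.3]
finger_gap: 0.5
```

```bash
python3 look.py wrist w8.png; python3 look.py top t8.png; python3 - <<'E'
import cv2
im=cv2.imread('pics/w8.png'); cv2.imwrite('pics/w8c.png',cv2.resize(im[0:230,180:420],None,fx=2.6,fy=2.6,interpolation=cv2.INTER_CUBIC))
E
```

```text
wrist t 37.95 tcp [ 0.4989 -0.1368  0.3064] [ 1.8e+02 -0.0e+00  1.0e-01]
blue lane [310. 168.] [0.589, -0.1544, 8.3, 1.65] 
blue lane [311. 110.] [0.5857, -0.0605, -0.5, 1.13] 
orange orange [308.  30.] [0.5684, 0.043, -16.5, 0.88] [0.5675, 0.0417]
orange orange [331.  15.] [0.5979, 0.0605, -1.3, 1.0] [0.5966, 0.0589]
top t 38.0 tcp [ 0.4989 -0.1369  0.3064] [ 1.8e+02 -0.0e+00  1.0e-01]
blue lane [282. 186.] [0.5811, -0.0589, 5.1, 1.0] 
orange orange [247. 183.] [0.5886, 0.0598, -2.4, 0.65] [0.588, 0.0596]
orange orange [213. 182.] [0.5976, 0.1774, -2.4, 0.67] [0.597, 0.1769]
orange orange [230. 180.] [0.5997, 0.1178, -3.1, 0.68] [0.5991, 0.1175]
```

View pics/w8c.png

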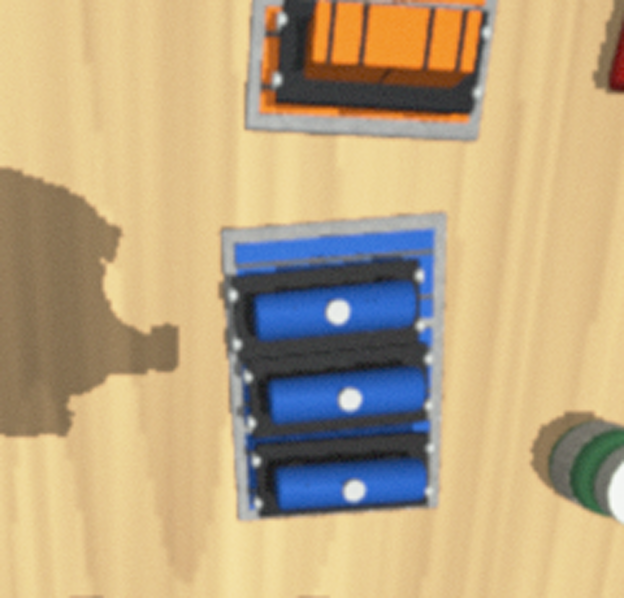

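```bash
python3 - <<'E'
from h import *
im=cv2.cvtColor(cv2.imread('pics/w8.png'),cv2.COLOR_BGR2RGB); c,P=campose('wrist')
hsv=cv2.cvtColor(im,cv2.COLOR_RGB2HSV)
for p in [(310,128),(314,162),(316,196),(310,95),(300,122)]: print(p,im[p[1],p[0]],hsv[p[1],p[0]])
g=(hsv[...,0]>104)&(hsv[...,0]<124)&(hsv[...,1]>120)
for vt in (150,175,190):
  m=(g&(hsv[...,2]<vt)&(hsv[...,2]>50)).astype(np.uint8); m=cv2.morphologyEx(m,cv2.MORPH_OPEN,np.ones((3,3))); 
  for k in cv2.findContours(m,cv2.RETR_EXTERNAL,cv2.CHAIN_APPROX_NONE)[0]:
    if cv2.contourArea(k)>300: h=cv2.convexHull(k); print(vt,mom(h)[0].round(0),[float(x) for x in fit(c,P,h,'blue',.005)])
print(toworld(c,P,[[310,120],[314.6,153.5],[316.2,188.5]],.06).round(4).tolist())
E
```

```text
(310, 128) [47 63 99] [111 134  99]
(314, 162) [59 60 59] [60  4 60]
(316, 196) [119 111 103] [ 15  34 119]
(310, 95) [ 60 117 215] [109 184 215]
(300, 122) [ 47 107 202] [108 196 202]
190 [312. 181.] [0.5851, -0.1661, 5.1, 0.46]
190 [310. 151.] [0.5787, -0.1186, 9.5, 0.85]
190 [308. 119.] [0.5727, -0.0725, 5.2, 0.96]
[[0.5748, -0.0733, 0.06], [0.5844, -0.1205, 0.06], [0.5902, -0.1736, 0.06]]
```

Request:
{"op": "play_rows", "data": {"motion": [[45,[0.00685,0.00597,-0.016],[0,0,-0.1358]],[45,[0.00685,0.00597,-0.016],[0,0,-0.1358]],[45,[0.00685,0.00597,-0.016],[0,0,-0.1358]],[45,[0.00685,0.00597,-0.016],[0,0,-0.1358]],[45,[0.00685,0.00597,-0.016],[0,0,-0.1358]]]}}

```text
time: 38.5
tool_pos: [0.5335, -0.1069, 0.2257]
ee_rot: [-180.0, -0.0, -39.2]
ft_force: [0.1, 0.4, -0.0]
finger_gap: 0.451
```

Request:
{"op": "play_rows", "data": {"motion": [[45,[0.00685,0.00597,-0.016],[0,0,-0.1358]],[45,[0.00685,0.00597,-0.016],[0,0,-0.1358]],[45,[0.00685,0.00597,-0.016],[0,0,-0.1358]],[45,[0.00685,0.00597,-0.016],[0,0,-0.1358]],[45,[0.00685,0.00597,-0.016],[0,0,-0.1358]]]}}

```text
time: 39.0
tool_pos: [0.5677, -0.0771, 0.1458]
ee_rot: [-180.0, -0.0, -78.1]
ft_force: [1.0, 1.2, -0.1]
finger_gap: 0.455
```

Request:
{"op": "play_rows", "data": {"motion": [[45,[0.00685,0.00597,-0.016],[0,0,-0.1358]],[45,[0,0,0],[0,0,0]],[45,[0,0,0],[0,0,0]],[45,[0,0,0],[0,0,0]],[45,[0,0,0],[0,0,0]]]}}

```text
time: 39.5
tool_pos: [0.5745, -0.0721, 0.1311]
ee_rot: [-179.9, -0.0, -85.5]
ft_force: [0.3, 0.7, 0.3]
finger_gap: 0.451
```

```bash
python3 look.py wrist w9.png
```

```text
wrist t 39.55 tcp [ 0.5745 -0.0721  0.131 ] [-179.9   -0.   -85.5]
blue blue [257. 197.] [0.5732, -0.0727, 5.9, 1.0] [0.5748, -0.0726]
blue blue [371. 189.] [0.5891, -0.1746, 4.3, 0.96] [0.5903, -0.1723]
blue lane [331. 172.] [0.5908, -0.1462, -16.1, 1.18] 
blue lane [256. 160.] [0.5982, -0.0674, -35.7, 1.23] 
orange orange [ 34. 153.] [0.5978, 0.1245, -6.2, 1.14] [0.5988, 0.1204]
orange orange [148. 148.] [0.6104, 0.0247, -0.8, 0.3] [0.6112, 0.0227]
orange orange [105. 154.] [0.6024, 0.0622, 2.5, 1.17] [0.6033, 0.0594]
```

View pics/w9.png

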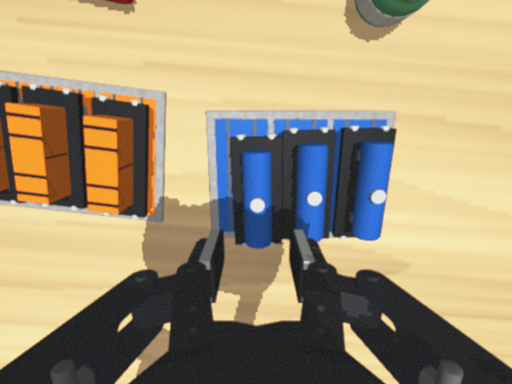

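Request:
{"op": "play_rows", "data": {"motion": [[45,[0,0.001,-0.04],[0,0,0.015]],[45,[0,0,-0.03],[0,0,0]],[45,[0,0,-0.015],[0,0,0]],[45,[0,0,-0.007],[0,0,0]],[45,[0,0,-0.004],[0,0,0]]]}}

```text
time: 40.05
tool_pos: [0.5748, -0.0711, 0.0345]
ee_rot: [-180.0, -0.0, -84.7]
ft_force: [-0.5, -0.4, 0.5]
finger_gap: 0.452
```

Request:
{"op": "play_rows", "data": {"motion": [[45,[0,0,0],[0,0,0]],[0,[0,0,0],[0,0,0]],[0,[0,0,0],[0,0,0]],[0,[0,0,0],[0,0,0]],[0,[0,0,0],[0,0,0]]]}}

```text
time: 40.55
tool_pos: [0.5751, -0.0711, 0.0354]
ee_rot: [-179.9, -0.0, -84.7]
ft_force: [-1.0, -2.1, 5.7]
finger_gap: 0.286
```

Request:
{"op": "play_rows", "data": {"motion": [[0,[0,0,0.01],[0,0,0]],[0,[0,0,0.01],[0,0,0]],[0,[0.0032,0.007,0],[0,0,-0.013]],[0,[0.0032,0.007,0],[0,0,-0.012]],[0,[0,0,0],[0,0,0]]]}}

```text
time: 41.05
tool_pos: [0.581, -0.0558, 0.0537]
ee_rot: [180.0, 0.0, -86.1]
ft_force: [0.3, 0.4, -3.2]
finger_gap: 0.285
```

Request:
{"op": "play_rows", "data": {"motion": [[0,[0,0,0],[0,0,0]],[0,[0,0,-0.01],[0,0,0]],[0,[0,0,-0.008],[0,0,0]],[0,[0,0,0],[0,0,0]],[0,[0,0,0],[0,0,0]]]}}

```text
time: 41.55
tool_pos: [0.5804, -0.057, 0.0351]
ee_rot: [179.9, 0.0, -86.2]
ft_force: [-0.2, 0.4, -2.8]
finger_gap: 0.286
```

Request:
{"op": "play_rows", "data": {"motion": [[0,[0.0008,0,-0.001],[0,0,0.007]],[0,[0,0,0],[0,0,0]],[45,[0,0,0],[0,0,0]],[45,[0,0,0],[0,0,0]],[45,[0,0,0],[0,0,0]]]}}

```text
time: 42.05
tool_pos: [0.5817, -0.0569, 0.0352]
ee_rot: [-180.0, -0.0, -85.7]
ft_force: [0.3, -0.1, 0.3]
finger_gap: 0.453
```

Request:
{"op": "play_rows", "data": {"motion": [[45,[0,0,0.01],[0,0,0]],[45,[0,0,0.03],[0,0,0]],[45,[0,0,0.04],[0,0,0]],[45,[0.002,-0.031,0.015],[0,0,0]],[45,[0.002,-0.0315,0],[0,0,0]]]}}

```text
time: 42.55
tool_pos: [0.5869, -0.1199, 0.1345]
ee_rot: [-179.7, -0.1, -85.7]
ft_force: [0.1, -0.4, 0.1]
finger_gap: 0.448
```

Request:
{"op": "play_rows", "data": {"motion": [[45,[0,0,0],[0,0,0]],[45,[0,0,0],[0,0,0]],[45,[0,0,0],[0,0,0]]]}}

```text
time: 42.85
tool_pos: [0.5855, -0.1188, 0.1301]
ee_rot: [180.0, 0.0, -85.7]
ft_force: [-0.3, -0.6, -0.9]
finger_gap: 0.453
```

```bash
python3 look.py wrist w10.png; python3 - <<'E'
from h import *
c=get_calibration('wrist'); T=np.eye(4); T[:3,3]=[.5745,-.0721,.131]; T[:3,:3]=R.from_euler('xyz',[180,0,-85.5],degrees=True).as_matrix(); P=T@np.array(c["hand_eye"])
print(toworld(c,P,[[257.5,205.5],[314.5,198.5],[378,197]],.06).round(4).tolist())
im=cv2.cvtColor(cv2.imread('pics/w10.png'),cv2.COLOR_BGR2RGB); c,P=campose('wrist')
m=(im.min(2)>200).astype(np.uint8)
n,l,s,ce=cv2.connectedComponentsWithStats(m)
for i in range(1,n):
    if 40<s[i,4]<400: print(s[i,4],ce[i].round(1),toworld(c,P,[ce[i]],.06).round(4).tolist())
E
```

```text
wrist t 42.9 tcp [ 0.5855 -0.1187  0.13  ] [180.    0.  -85.7]
blue blue [257. 199.] [0.5828, -0.1198, 5.7, 1.0] [0.5844, -0.1197]
blue blue [318. 195.] [0.5907, -0.1744, 5.8, 0.97] [0.5921, -0.1731]
blue blue [186. 196.] [0.5799, -0.0552, 4.4, 1.01] [0.5816, -0.0565]
blue blue [301. 167.] [0.6145, -0.1558, -9.0, 1.07] [0.6154, -0.1549]
blue lane [225. 167.] [0.5993, -0.0865, 17.2, 1.19] 
orange orange [ 55. 171.] [0.5944, 0.0611, -2.6, 0.98] [0.5958, 0.0573]
orange orange [  9. 167.] [0.5954, 0.1014, -9.6, 0.27] [0.5967, 0.0967]
orange orange [ 89. 149.] [0.6163, 0.0286, 7.3, 0.7] [0.6172, 0.0254]
orange orange [ 34. 105.] [0.6506, 0.0671, 69.0, 0.03] [0.6508, 0.063]
[[0.5729, -0.0731, 0.06], [0.5829, -0.1204, 0.06], [0.5884, -0.1734, 0.06]]
139 [182.4 205.2] [[0.5798, -0.0564, 0.06]]
134 [321.4 204.5] [[0.5892, -0.1734, 0.06]]
131 [257.9 206.6] [[0.5833, -0.1201, 0.06]]
```

View pics/w10.png

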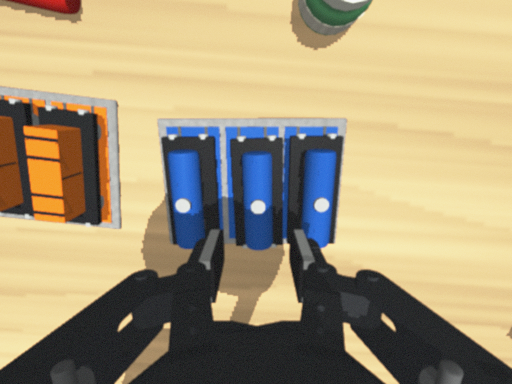

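Request:
{"op": "play_rows", "data": {"motion": [[45,[0,-0.0004,-0.04],[0,0,0]],[45,[0,0,-0.03],[0,0,0]],[45,[0,0,-0.015],[0,0,0]],[45,[0,0,-0.006],[0,0,0]],[45,[0,0,-0.004],[0,0,0]]]}}

```text
time: 43.4
tool_pos: [0.586, -0.1196, 0.0356]
ee_rot: [-180.0, -0.0, -85.7]
ft_force: [0.3, -0.2, 0.7]
finger_gap: 0.452
```

Request:
{"op": "play_rows", "data": {"motion": [[45,[0,0,0],[0,0,0]],[0,[0,0,0],[0,0,0]],[0,[0,0,0],[0,0,0]],[0,[0,0,0],[0,0,0]],[0,[0,0,0],[0,0,0]]]}}

```text
time: 43.9
tool_pos: [0.5863, -0.1199, 0.0365]
ee_rot: [-179.9, -0.0, -85.7]
ft_force: [-1.0, 0.7, 6.8]
finger_gap: 0.286
```

Request:
{"op": "play_rows", "data": {"motion": [[0,[0,0,0.008],[0,0,0]],[0,[0,0,0.007],[0,0,0]],[0,[0.001,0.004,0],[0,0,0]],[0,[0,0,0],[0,0,0]],[0,[0,0,0],[0,0,0]]]}}

```text
time: 44.4
tool_pos: [0.5865, -0.1156, 0.0498]
ee_rot: [180.0, 0.0, -85.7]
ft_force: [0.1, -0.0, -2.1]
finger_gap: 0.286
```

Request:
{"op": "play_rows", "data": {"motion": [[0,[0,0,-0.008],[0,0,0]],[0,[0,0,-0.006],[0,0,0]],[0,[0,0,0],[0,0,0]],[45,[0,0,0],[0,0,0]],[45,[0,0,0],[0,0,0]]]}}

```text
time: 44.9
tool_pos: [0.5864, -0.1158, 0.0356]
ee_rot: [180.0, 0.0, -85.7]
ft_force: [0.7, -0.2, -0.3]
finger_gap: 0.449
```

Request:
{"op": "play_rows", "data": {"motion": [[45,[0,0,0],[0,0,0]],[45,[0,0,0.01],[0,0,0]],[45,[0,0,0.03],[0,0,0]],[45,[0,0,0.04],[0,0,0]],[45,[0,0,0.04],[0,0,0]]]}}

```text
time: 45.4
tool_pos: [0.5863, -0.1157, 0.158]
ee_rot: [180.0, 0.0, -85.7]
ft_force: [1.3, 0.9, 0.8]
finger_gap: 0.451
```

Request:
{"op": "play_rows", "data": {"motion": [[45,[-0.02,0.03,0.015],[0,0,0]],[45,[-0.02,0.035,0.03],[0,0,0]],[45,[-0.02,0.035,0.03],[0,0,0]],[45,[0,0,0],[0,0,0]],[45,[0,0,0],[0,0,0]]]}}

```text
time: 45.9
tool_pos: [0.5268, -0.0157, 0.2321]
ee_rot: [-179.9, -0.0, -85.7]
ft_force: [0.2, -0.5, -0.7]
finger_gap: 0.452
```

```bash
python3 look.py wrist w11.png; python3 look.py top t11.png
```

```text
wrist t 45.95 tcp [ 0.5268 -0.0163  0.2309] [-180.    -0.   -85.7]
blue tray [336. 127.] [0.5862, -0.1186, 3.0, 1.02] 
orange lane [192. 112.] [0.5907, 0.0754, -2.5, 0.86] 
orange orange [100.  98.] [0.6013, 0.1759, -4.2, 0.93] [0.6013, 0.1731]
orange orange [145. 103.] [0.5997, 0.1224, -3.3, 1.24] [0.5996, 0.1204]
top t 46.0 tcp [ 0.5268 -0.0166  0.2301] [180.   -0.  -85.8]
blue blue [316. 181.] [0.5899, -0.1726, 4.2, 1.05] [0.5893, -0.172]
orange orange [230. 181.] [0.5987, 0.1185, -2.4, 0.64] [0.598, 0.1182]
orange orange [213. 181.] [0.5995, 0.1766, -3.8, 0.75] [0.5988, 0.1761]
```

View pics/w11.png

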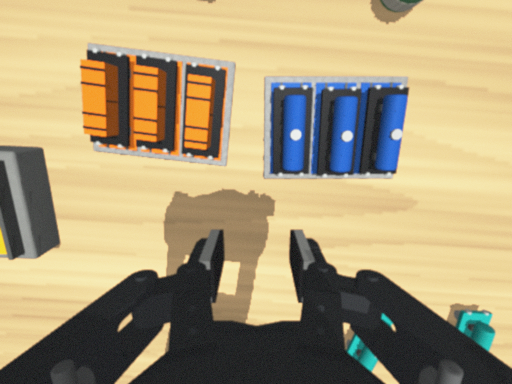

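Request:
{"op": "play_rows", "data": {"motion": [[45,[-0.0093,0.0311,0.0018],[0,0,0.136]],[45,[-0.0093,0.0311,0.0018],[0,0,0.136]],[45,[-0.0093,0.0311,0.0018],[0,0,0.136]],[45,[-0.0093,0.0311,0.0018],[0,0,0.136]],[45,[-0.0093,0.0311,0.0018],[0,0,0.136]]]}}

```text
time: 46.5
tool_pos: [0.4801, 0.1396, 0.2386]
ee_rot: [179.9, 0.1, -46.6]
ft_force: [0.2, 0.1, 0.0]
finger_gap: 0.451
```

Request:
{"op": "play_rows", "data": {"motion": [[45,[-0.0093,0.0311,0.0018],[0,0,0.136]],[45,[-0.0093,0.0311,0.0018],[0,0,0.136]],[45,[-0.0093,0.0311,0.0018],[0,0,0.136]],[45,[-0.0093,0.0311,0.0018],[0,0,0.136]],[45,[-0.0093,0.0311,0.0018],[0,0,0.136]]]}}

```text
time: 47.0
tool_pos: [0.4339, 0.2954, 0.2475]
ee_rot: [179.9, 0.1, -7.6]
ft_force: [1.2, 0.2, 0.3]
finger_gap: 0.451
```

Request:
{"op": "play_rows", "data": {"motion": [[45,[-0.0093,0.0311,0.0018],[0,0,0.136]],[45,[0,0,0],[0,0,0]],[45,[0,0,0],[0,0,0]],[45,[0,0,0],[0,0,0]]]}}

```text
time: 47.4
tool_pos: [0.425, 0.325, 0.2497]
ee_rot: [179.9, 0.1, -0.2]
ft_force: [-0.2, -0.2, 0.4]
finger_gap: 0.452
```

```bash
python3 look.py top; python3 - <<'E'
from h import *
c,P=campose('wrist'); im=get_image('wrist'); save('w12.png',im)
print('tcp',telemetry.state()['tool_pos'],telemetry.state()['ee_rot'])
for h in comps(im,'yellow',60,3): print(mom(h)[0].round(1),mom(h)[2],toworld(c,P,[mom(h)[0]],.069).round(4).tolist(),cv2.boundingRect(h),np.degrees(mom(h)[1]), cv2.minAreaRect(h))
cv2.imwrite('pics/w12c.png',cv2.cvtColor(cv2.resize(im[60:300,150:410],None,fx=2.4,fy=2.4,interpolation=cv2.INTER_CUBIC),cv2.COLOR_RGB2BGR))
E
```

```text
top t 47.45 tcp [0.4251 0.325  0.25  ] [180.    0.   -0.2]
blue blue [281. 184.] [0.5811, -0.0555, 3.1, 1.06] [0.5805, -0.0553]
blue blue [299. 183.] [0.5845, -0.1148, 4.6, 1.11] [0.584, -0.1144]
blue blue [316. 181.] [0.5897, -0.1725, 3.9, 1.07] [0.5891, -0.1719]
orange orange [247. 183.] [0.5895, 0.0607, -2.3, 0.61] [0.5889, 0.0605]
orange orange [230. 181.] [0.5981, 0.1178, -3.4, 0.67] [0.5975, 0.1175]
orange orange [213. 181.] [0.5989, 0.1761, -3.7, 0.71] [0.5983, 0.1756]
tcp [0.42500992 0.32501587 0.25018339] [ 1.79977055e+02  2.30083223e-02 -1.66598403e-01]
[254.3 174.4] 1324.5 [[0.4226, 0.3249, 0.069]] (237, 155, 36, 40) 85.33148724266655 ((254.26873779296875, 174.33004760742188), (39.560062408447266, 34.49818420410156), 88.15238952636719)
```

View pics/w12c.png

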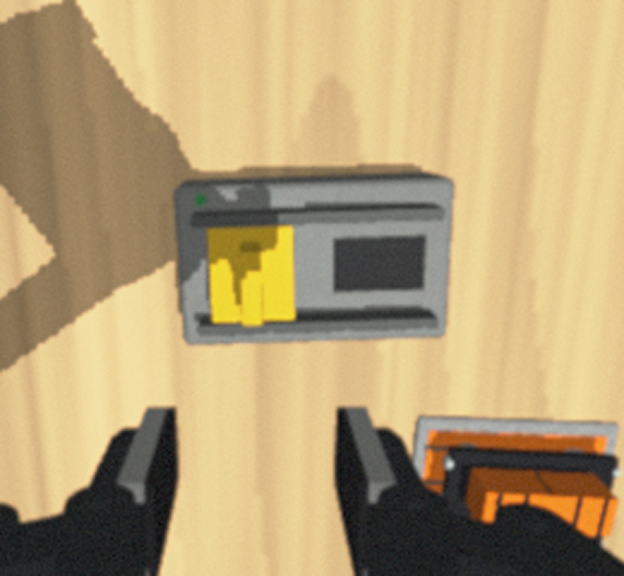

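Request:
{"op": "play_rows", "data": {"force": 25, "motion": [[45,[-0.0022,0,-0.045],[0,0,0.027]],[45,[0,0,-0.045],[0,0,0]],[45,[0,0,-0.045],[0,0,0]],[45,[0,0,-0.022],[0,0,0]],[45,[0,0,-0.011],[0,0,0]]]}}

```text
time: 48.0
tool_pos: [0.4218, 0.3247, 0.0801]
ee_rot: [179.9, 0.1, 1.4]
ft_force: [0.2, -0.4, 0.2]
finger_gap: 0.452
```

Request:
{"op": "play_rows", "data": {"motion": [[45,[0,0,-0.004],[0,0,0]],[0,[0,0,0],[0,0,0]],[0,[0,0,0],[0,0,0]],[0,[0,0,0],[0,0,0]],[0,[0,0,0],[0,0,0]]]}}

```text
time: 48.5
tool_pos: [0.4229, 0.3263, 0.0801]
ee_rot: [-179.9, -0.1, 1.5]
ft_force: [-0.8, -2.2, 7.8]
finger_gap: 0.108
```

Request:
{"op": "play_rows", "data": {"motion": [[0,[0,0,0],[0,0,0]],[0,[0,0,0],[0,0,0]]]}}

```text
time: 48.7
tool_pos: [0.423, 0.3263, 0.0801]
ee_rot: [-179.9, -0.1, 1.5]
ft_force: [-0.0, -1.6, 7.2]
finger_gap: 0.105
```

Request:
{"op": "play_rows", "data": {"motion": [[0,[0.011,0.0003,0],[0,0,0]],[0,[0.011,0.0003,0],[0,0,0]],[0,[0.011,0.0003,0],[0,0,0]],[0,[0.011,0.0003,0],[0,0,0]],[0,[0.009,0.0002,0],[0,0,0]]]}}

```text
time: 49.2
tool_pos: [0.4758, 0.3278, 0.08]
ee_rot: [-179.9, -0.0, 1.5]
ft_force: [-50.2, -1.9, 27.8]
finger_gap: 0.109
```

Request:
{"op": "play_rows", "data": {"motion": [[0,[0.0015,0,0],[0,0,0]],[0,[0.001,0,0],[0,0,0]],[0,[0,0,0],[0,0,0]]]}}

```text
time: 49.5
tool_pos: [0.4754, 0.3278, 0.0801]
ee_rot: [-180.0, 0.3, 1.5]
ft_force: [-32.9, -3.9, 22.4]
finger_gap: 0.106
```

Request:
{"op": "play_rows", "data": {"motion": [[0,[-0.0025,0,0],[0,0,0]],[0,[0,0,0],[0,0,0]]]}}

```text
time: 49.7
tool_pos: [0.475, 0.3278, 0.0801]
ee_rot: [-179.9, -0.0, 1.5]
ft_force: [-9.1, -1.3, 10.2]
finger_gap: 0.11
```

```bash
python3 - <<'E'
from h import *
s=telemetry.state(); print(np.round(s['tool_pos'],4),np.round(s['ft_force'],1))
a=get_image('wrist'); b=get_image('side'); c=get_image('top')
A=a[120:384,130:390]; B=cv2.resize(b[220:330,170:300],None,fx=2.4,fy=2.4,interpolation=cv2.INTER_CUBIC)
C=cv2.resize(c[190:260,140:220],None,fx=3,fy=3,interpolation=cv2.INTER_CUBIC)
H=264; m=np.hstack([x if x.shape[0]==H else np.vstack([x,np.zeros((H-x.shape[0],x.shape[1],3),np.uint8)]) for x in (A,B[:264],C[:264])]); save('m13.png',m); print(m.shape)
E
```

```text
[0.475  0.3278 0.0801] [-9.1 -1.3 10.2]
(264, 812, 3)
```

View pics/m13.png

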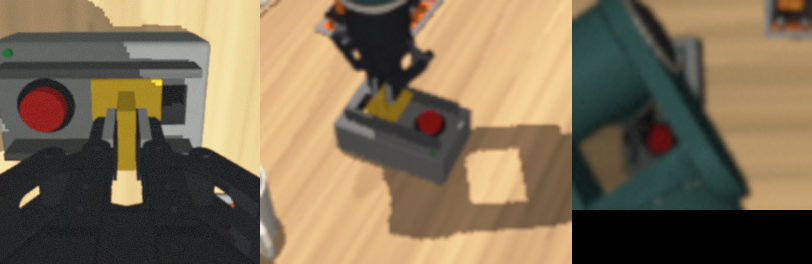

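```bash
python3 - <<'E'
from h import *
c,P=campose('wrist')
print(toworld(c,P,[[173,228]],.062).round(4), toworld(c,P,[[221.5,215],[291,212]],.069).round(4))
im=get_image('wrist'); hsv=cv2.cvtColor(im,cv2.COLOR_RGB2HSV); h=hsv[...,0]
m=(((h<6)|(h>174))&(hsv[...,1]>150)&(hsv[...,2]>60)).astype(np.uint8)
n,l,s,ce=cv2.connectedComponentsWithStats(m); i=1+s[1:,4].argmax(); print(s[i],ce[i],toworld(c,P,[ce[i]],.06).round(4))
y=((h>20)&(h<34)&(hsv[...,1]>150)&(hsv[...,2]>40))
for r in (204,210,216,222): 
    q=np.where(y[r,200:310])[0]+200; print(r,q.min(),q.max(),toworld(c,P,[[q.min()-.5,r],[q.max()+.5,r]],.069).round(4)[:,0])
c2,P2=campose('top')
E
```

```text
[[0.4207 0.3279 0.062 ]] [[0.4534 0.3406 0.069 ]
 [0.4961 0.3437 0.069 ]]
[ 149  207   48   45 1657] [173.08388654 228.93844297] [[0.42   0.3263 0.06  ]]
204 221 291 [0.4529 0.4961]
210 221 291 [0.4528 0.4964]
216 221 291 [0.4528 0.4966]
222 222 291 [0.4534 0.4969]
```

Request:
{"op": "play_rows", "data": {"motion": [[45,[0,0,0],[0,0,0]],[45,[0,0,0],[0,0,0]],[45,[0,0,0],[0,0,0]],[45,[0,0,0.02],[0,0,0]],[45,[0,0,0.03],[0,0,0]]]}}

```text
time: 50.4
tool_pos: [0.4746, 0.3268, 0.1274]
ee_rot: [179.9, 0.2, 1.5]
ft_force: [-0.0, 0.9, -0.3]
finger_gap: 0.449
```

Request:
{"op": "play_rows", "data": {"motion": [[0,[-0.018,-0.0005,0.02],[0,0,0]],[0,[-0.0185,-0.0005,0],[0,0,0]],[0,[-0.0185,-0.0005,0],[0,0,0]],[0,[0,0,0],[0,0,0]],[0,[0,0,0],[0,0,0]]]}}

```text
time: 50.9
tool_pos: [0.4205, 0.3259, 0.1487]
ee_rot: [-180.0, -0.0, 1.5]
ft_force: [0.4, -0.1, -0.3]
finger_gap: 0.001
```

```bash
python3 - <<'E'
from h import *
s=telemetry.state(); print(np.round(s['tool_pos'],4),np.round(s['ft_force'],1),s['finger_gap'])
c,P=campose('wrist'); im=get_image('wrist'); save('w14.png',im); hsv=cv2.cvtColor(im,cv2.COLOR_RGB2HSV); h=hsv[...,0]
m=(((h<6)|(h>174))&(hsv[...,1]>150)&(hsv[...,2]>60)).astype(np.uint8)
n,l,s,ce=cv2.connectedComponentsWithStats(m)
for i in range(1,n):
    if s[i,4]>100: print(s[i],ce[i],toworld(c,P,[ce[i]],.062).round(4))
y=((h>20)&(h<34)&(hsv[...,1]>150)&(hsv[...,2]>40)).astype(np.uint8)
n,l,s,ce=cv2.connectedComponentsWithStats(y)
for i in range(1,n):
    if s[i,4]>100: x0,y0,w,hh=s[i,:4]; print(s[i],toworld(c,P,[[x0-.5,y0+5],[x0+w-.5,y0+5]],.069).round(4))
E
python3 look.py top
```

```text
[0.4205 0.3259 0.1487] [ 0.4 -0.1 -0.3] 0.0008524894455951181
[238 181  34  34 884] [254.49547511 197.71719457] [[0.4191 0.326  0.062 ]]
[482 321  30  63 959] [498.93430657 346.43169969] [[0.6896 0.1628 0.062 ]]
[ 292  174   53   61 2798] [[0.4504 0.346  0.069 ]
 [0.4958 0.3472 0.069 ]]
top t 51.0 tcp [0.4208 0.3259 0.1485] [180.   -0.    1.5]
blue blue [281. 184.] [0.5809, -0.0554, 3.3, 1.05] [0.5804, -0.0552]
blue blue [299. 183.] [0.5845, -0.1148, 4.6, 1.11] [0.584, -0.1144]
blue blue [316. 181.] [0.5899, -0.1725, 4.1, 1.06] [0.5893, -0.1719]
orange orange [247. 183.] [0.5902, 0.0597, -2.5, 0.68] [0.5896, 0.0595]
orange orange [230. 181.] [0.5991, 0.1195, -2.9, 0.69] [0.5984, 0.1191]
orange orange [213. 181.] [0.5995, 0.1767, -3.5, 0.72] [0.5989, 0.1762]
```

Request:
{"op": "play_rows", "data": {"motion": [[0,[-0.0015,0,-0.03],[0,0,0]],[0,[0,0,-0.03],[0,0,0]],[0,[0,0,-0.015],[0,0,0]],[0,[0,0,-0.008],[0,0,0]],[0,[0,0,0],[0,0,0]]]}}

```text
time: 51.5
tool_pos: [0.4189, 0.3257, 0.065]
ee_rot: [180.0, 0.1, 1.5]
ft_force: [-0.2, 0.4, 0.9]
finger_gap: 0.002
```

Request:
{"op": "play_rows", "data": {"motion": [[0,[0,0,-0.003],[0,0,0]],[0,[0,0,-0.003],[0,0,0]],[0,[0,0,-0.003],[0,0,0]],[0,[0,0,-0.003],[0,0,0]],[0,[0,0,0],[0,0,0]]]}}

```text
time: 52.0
tool_pos: [0.4194, 0.3262, 0.0541]
ee_rot: [-179.9, -0.1, 1.5]
ft_force: [3.5, 2.2, 4.1]
finger_gap: -0.001
```

Request:
{"op": "play_rows", "data": {"motion": [[0,[0,0,-0.001],[0,0,0]],[0,[0,0,-0.0005],[0,0,0]],[0,[0,0,0],[0,0,0]],[0,[0,0,0],[0,0,0]]]}}

```text
time: 52.4
tool_pos: [0.4195, 0.3263, 0.0538]
ee_rot: [-179.9, -0.1, 1.5]
ft_force: [-2.4, -2.1, 18.2]
finger_gap: -0.001
```

Request:
{"op": "play_rows", "data": {"motion": [[0,[0,0,0.01],[0,0,0]],[0,[0,0,0.03],[0,0,0]],[0,[0,0,0.04],[0,0,0]],[45,[0.0185,0.0005,0.0175],[0,0,0]],[45,[0.0185,0.0005,0],[0,0,0]]]}}

```text
time: 52.9
tool_pos: [0.4569, 0.3275, 0.1531]
ee_rot: [-179.9, -0.2, 1.5]
ft_force: [-0.6, 0.3, -0.1]
finger_gap: 0.331
```

Request:
{"op": "play_rows", "data": {"motion": [[45,[0.0185,0.0005,0],[0,0,0]],[45,[0,0,0],[0,0,0]],[45,[0,0,0],[0,0,0]],[45,[0,0,-0.03],[0,0,0]],[45,[0,0,-0.02],[0,0,0]]]}}

```text
time: 53.4
tool_pos: [0.4733, 0.3272, 0.0983]
ee_rot: [180.0, 0.0, 1.5]
ft_force: [1.3, 0.2, -0.5]
finger_gap: 0.445
```

Request:
{"op": "play_rows", "data": {"motion": [[45,[0,0,-0.015],[0,0,0]],[45,[0,0,-0.005],[0,0,0]],[45,[0,0,0],[0,0,0]]]}}

```text
time: 53.7
tool_pos: [0.4739, 0.3273, 0.0793]
ee_rot: [180.0, 0.0, 1.5]
ft_force: [-0.2, -0.8, 0.4]
finger_gap: 0.449
```

Request:
{"op": "play_rows", "data": {"motion": [[0,[0,0,0],[0,0,0]],[0,[0,0,0],[0,0,0]],[0,[0,0,0],[0,0,0]],[0,[0,0,0],[0,0,0]],[0,[0,0,0],[0,0,0]]]}}

```text
time: 54.2
tool_pos: [0.4747, 0.3276, 0.0807]
ee_rot: [-180.0, -0.1, 1.5]
ft_force: [-1.7, -0.0, 6.6]
finger_gap: 0.106
```

Request:
{"op": "play_rows", "data": {"motion": [[0,[-0.011,-0.0003,0],[0,0,0]],[0,[-0.011,-0.0003,0],[0,0,0]],[0,[-0.011,-0.0003,0],[0,0,0]],[0,[-0.011,-0.0003,0],[0,0,0]],[0,[-0.008,-0.0002,0],[0,0,0]]]}}

```text
time: 54.7
tool_pos: [0.4222, 0.3261, 0.0807]
ee_rot: [-180.0, -0.1, 1.5]
ft_force: [2.1, -0.7, 7.4]
finger_gap: 0.112
```

Request:
{"op": "play_rows", "data": {"motion": [[0,[-0.002,0,0],[0,0,0]],[0,[0,0,0],[0,0,0]],[0,[0,0,0],[0,0,0]]]}}

```text
time: 55.0
tool_pos: [0.4203, 0.326, 0.0807]
ee_rot: [-180.0, -0.1, 1.5]
ft_force: [-1.7, -2.9, 9.1]
finger_gap: 0.109
```

Not at the stop yet; small further steps until it resists.

Request:
{"op": "play_rows", "data": {"motion": [[0,[-0.0015,0,0],[0,0,0]],[0,[0,0,0],[0,0,0]],[0,[0,0,0],[0,0,0]]]}}

```text
time: 55.3
tool_pos: [0.419, 0.326, 0.0807]
ee_rot: [-180.0, -0.1, 1.5]
ft_force: [0.3, -2.9, 8.5]
finger_gap: 0.109
```

Request:
{"op": "play_rows", "data": {"motion": [[0,[-0.001,0,0],[0,0,0]],[0,[0,0,0],[0,0,0]],[0,[0,0,0],[0,0,0]]]}}

```text
time: 55.6
tool_pos: [0.4187, 0.326, 0.0807]
ee_rot: [-180.0, -0.2, 1.5]
ft_force: [5.4, -1.8, 5.1]
finger_gap: 0.11
```

Request:
{"op": "play_rows", "data": {"motion": [[0,[-0.001,0,0],[0,0,0]],[0,[0,0,0],[0,0,0]],[0,[0,0,0],[0,0,0]]]}}

```text
time: 55.9
tool_pos: [0.4185, 0.326, 0.0807]
ee_rot: [-180.0, -0.3, 1.5]
ft_force: [14.4, -1.7, 0.9]
finger_gap: 0.112
```

Request:
{"op": "play_rows", "data": {"motion": [[45,[0,0,0],[0,0,0]],[45,[0,0,0],[0,0,0]],[45,[0,0,0],[0,0,0]],[45,[0,0,0.02],[0,0,0]],[45,[0,0,0.04],[0,0,0]]]}}

```text
time: 56.4
tool_pos: [0.4154, 0.3251, 0.1373]
ee_rot: [179.8, 0.3, 1.5]
ft_force: [0.6, -0.3, 0.6]
finger_gap: 0.454
```

Request:
{"op": "play_rows", "data": {"motion": [[45,[0,-0.01,0.045],[0,0,0]],[45,[0,-0.03,0.045],[0,0,0]],[45,[0,-0.04,0.045],[0,0,0]],[45,[0,-0.04,0.045],[0,0,0]],[45,[0,-0.04,0.03],[0,0,0]]]}}

```text
time: 56.9
tool_pos: [0.4162, 0.1809, 0.3331]
ee_rot: [-180.0, -0.1, 1.6]
ft_force: [1.5, -0.1, 0.1]
finger_gap: 0.452
```

Request:
{"op": "play_rows", "data": {"motion": [[45,[0,-0.04,0.02],[0,0,0]],[45,[0,-0.04,0],[0,0,0]],[45,[0,0,0],[0,0,0]],[45,[0,0,0],[0,0,0]],[45,[0,0,0],[0,0,0]]]}}

```text
time: 57.4
tool_pos: [0.4167, 0.1024, 0.3506]
ee_rot: [-180.0, 0.0, 1.5]
ft_force: [0.0, 0.1, -0.7]
finger_gap: 0.454
```

```bash
python3 look.py wrist w15.png; python3 look.py top t15.png
```

```text
wrist t 57.45 tcp [0.4167 0.1026 0.3505] [-180.     0.     1.6]
blue blue [348. 270.] [0.6008, -0.113, 2.2, 0.38] [0.5987, -0.1098]
blue blue [342. 246.] [0.5827, -0.0602, 2.9, 1.08] [0.5808, -0.0575]
blue blue [332. 229.] [0.5583, -0.0262, 9.3, 0.69] [0.5567, -0.0239]
orange orange [358. 186.] [0.5967, 0.0564, -3.5, 0.88] [0.5946, 0.0578]
orange orange [366. 153.] [0.6022, 0.116, -3.0, 0.88] [0.6001, 0.1167]
orange orange [372. 117.] [0.6033, 0.1743, -3.8, 0.92] [0.6012, 0.1744]
orange lane [344. 152.] [0.5777, 0.1087, -72.3, 1.62] 
top t 57.5 tcp [0.4167 0.1026 0.3505] [-180.     0.     1.6]
blue blue [281. 184.] [0.581, -0.0554, 3.3, 1.05] [0.5804, -0.0552]
blue blue [299. 183.] [0.5845, -0.1148, 4.6, 1.11] [0.5839, -0.1144]
blue blue [316. 181.] [0.5898, -0.1725, 4.1, 1.07] [0.5892, -0.1719]
orange orange [247. 183.] [0.5888, 0.0597, -3.0, 0.65] [0.5882, 0.0595]
orange orange [213. 181.] [0.5994, 0.1764, -2.5, 0.69] [0.5987, 0.1759]
orange orange [230. 181.] [0.5979, 0.1185, -1.3, 0.65] [0.5973, 0.1181]
```

View pics/w15.png

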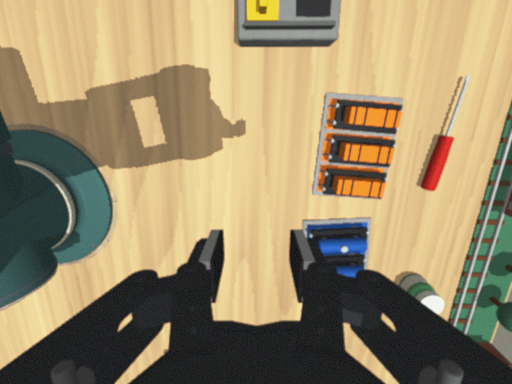

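```bash
python3 -c "
from workcell import order,telemetry
print(order.hand_in(), telemetry.state()['time'])"
```

```text
the job is handed in; nothing more can be done
the job is handed in; nothing more can be done
```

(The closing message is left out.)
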